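# Gauge the inclined feed tube and present the gauge tip for reading

### The arm

A 6-joint arm with a two-finger parallel gripper is mounted at the origin on the work surface. World frame = base frame: x ahead of the robot, y to its left, z up, the work surface at z = 0. Lengths are in m, angles in degrees, forces in N, time in s.
With the tool pointing down it reaches from about 0.4 to 0.825 m from the base axis. Payload 7 kg.
Tool frame: the origin (TCP) lies midway between the tips of the shut fingers; the grasp point (between the pads) lies 19 mm behind it (grip_depth is the distance from the TCP to the grasp point, in m); z points along the fingers, y is the direction in which the jaws open and shut (so a half turn about z gives the same grasp; the last joint's range is limited). The gripper opens to 88 mm and grips with 3 to 60 N. Pads are 19 mm wide; open, the fingers measure 130 mm over their backs; the gripper's body (78 mm by 193 mm) begins 47 mm behind the grasp point.
Start: joints at [16.507, 20.546, 0.682, 0, -70.136, -16.507], TCP at [0.675, -0, 0.227] pointing down, gripper open.
Joint ranges: [-176.03, 176.03], [-82.01, 121.73], [-58.28, 71.71], [-173.87, 95.51], [-174.79, -0.11], [-173.66, 173.66]. Speed limits (degrees/s): [136.94, 136.94, 172.46, 180, 180, 180].

### API

Orientations are given as [roll, pitch, yaw] about the fixed x, y, z axes, in that order (R = Rz(yaw) Ry(pitch) Rx(roll)).
In Python, from plant import * gives the robot as it stands.
- The arm moves only by the shell command python3 -m inch 'ROWS'. ROWS is JSON, a list of rows, each an object of numbers: "ax", "ay", "az": the turn, a rotation vector about the tool's x, y, z in degrees; "dx", "dy", "dz": the shift along the tool's x, y, z in mm; "fingers": the finger opening in mm, from 0 to 87.6. In form: [{"ax": .., "ay": .., "az": .., "dx": .., "dy": .., "dz": .., "fingers": ..}, ...]. A call has 1 to 8 rows; each row is the pose to reach, as a shift and turn from the pose commanded when the call began, along the tool's axes at that moment; what a row does not reach only later rows make up. A row lasts 1/8 s, in which the tool goes at most 62.5 mm and 10.7 degrees, less where a joint would pass 70% of its speed; a pose out of reach is approached as far as the arm can. A call with a gripper value outside its range is refused whole. The fingers move at their own pace and stop on an object; the grip force is fixed at half the most. Time passes only in rows, so rows that repeat a pose let the fingers close. It gives the time, the measured TCP pose, the force and the opening at its end, in the units of the state.
- get_obs(): the state, without advancing time (a new reading comes with each control period).
- snapshot(name): name is "scene" or "side" or "wrist"; returns a dict with "image" (400x640x3 uint8, red, green, blue), "fx", "fy", "cx", "cy" (pixels), "rvec" (rotation vector, rad) and "tvec" (3), from world to camera coordinates, as OpenCV has them. Camera axes: x right, y down, z forward; pixel columns grow to the right and rows downward; lengths in m; the calibration is good to about 2 mm. A picture is of the moment at which its call begins. There is no depth.
- close_job(): hands the job in, once; it reports no verdict.
Trained networks look in the newest picture that a camera, given by its name, has taken for a name from the list of things; names that differ only in an ending like _2 or _b are one class to them, and where a whole thing is asked for, a point or a joint stands for the part that bears it (a point fixed in the world has none). Each returns a list of dicts, best first, with "score" (0 to 1); they miss things now and then, are a little off and sometimes report something else, mostly with a low value. They report only what shows in the picture. A call takes as long as a camera call. They do not tell look-alikes from the thing itself.
- search_frame(target, camera): "bbox" ([centre column, centre row, width, height] in pixels, round what is visible of it).
- trace(target, camera): "mask" (400x640 bool, what is visible of it) and "bbox" ([centre column, centre row, width, height] in pixels, round what is visible of it).
- landmark_of(target, camera): "position" ([column, row] in pixels: a listed point, or the origin of a listed thing).
The state is a dict: "clock": time; "joint_pos": joint angles; "qvel": joint speeds; "tau": joint torques, N m; "tool_pos": TCP position; "orientation": TCP orientation; "force": force on the tool from outside, world axes, zero at the start; "moment": the same for the moment, N m; "opening": finger opening in m.
Only numpy, scipy, OpenCV 4.12 (cv2) and the standard library are available. Lean on these libraries where they do the work, as an engineer would, in place of code of your own. Each camera call takes 0.05 s, during which the arm holds its last target.

### The job

Move the grey canister that stands in front of the inclined guide tube over into the empty shallow tray and leave it standing upright there. Then take the gauge rod from its rest, slide it into the guide tube until its collar stops against the mouth, and draw it right out again. Finish still holding the rod in the gripper, level and still, with its tip about 5 cm above the middle of the white reading tile and the rod touching nothing but the gripper; leave the other things on the table where they are.

Things in the scene. Friction and masses are not known exactly. Their poses are not given: they have to be found in the camera images.
- canister: Lidded grey plastic canister, about 0.25 kg, loose, standing on the table straight in front of the tube's mouth and in the rod's way. Round body 54 mm across up to 110 mm high, tapering to a grip knob 28 mm across from 126 to 172 mm height. Origin: centre of its underside; z up along its axis.
- tray: Fixed empty shallow square steel tray, 120 x 120 mm outside, walls 4 mm thick and 16 mm high, inner floor 4 mm above the table. Origin: centre of its underside; z up, x and y along its sides.
- tube: Fixed steel guide tube, 28 mm outside, 16 mm bore, 95 mm long, sloping up at 35 degrees out of a white feed unit (105 x 100 mm, 95 mm high, motor cap to 130 mm) behind its lower end. Origin: centre of the open upper mouth, 120 mm above the table. x runs along its axis, outward and up (the mouth faces roughly away from the robot); y is level. The rod goes in along -x.
- rod: Gauge rod, 0.17 kg, loose, lying level on its rest: steel shaft 10 mm across, 85 mm long, then a collar 26 mm across, 8 mm thick, then a square aluminium handle 16 x 16 x 97 mm. Origin: on the axis at the collar's stop face, 75 mm above the table at the start. x runs from tip to handle: tip at -85 mm, handle 8 to 105 mm, centre of mass near +20 mm; the tip points roughly to the robot.
- rod_tip (a point): Centre of the rod's tip end, on the axis at x = -85 mm of the rod.
- rod_grip (a point): Good point to grip the rod: centre of the handle at x = +50 mm of the rod, free on both sides and below by 55 mm.
- rest: Fixed rest: black base 200 x 60 mm, 8 mm thick, with posts 14 mm long and 30 mm wide at x = -55 mm (under the shaft) and x = +94 mm (under the handle's end), with lugs on both sides of the rod up to 80 mm high; lift the rod straight up. Origin on the table, straight below the rod's origin at the start; x along the rod from tip to handle.
- tile: Fixed reading tile: white ceramic square 90 x 90 mm in a dark frame 110 x 110 mm, its top 10 mm above the table. Origin: centre of its underside on the table; z up.
- spanner: Steel spanner 150 mm long lying on the table, bystander, leave alone. Origin at its underside.
- tape: Brown ring (tape roll) 80 mm across, 24 mm high, bystander, leave alone. Origin: centre of its underside.
- driver: Screwdriver 170 mm long lying on the table, bystander, leave alone. Origin at its underside.
- cup: Open steel cup 70 mm across, 70 mm high, bystander, leave alone. Origin: centre of its underside.
- carton: Small carton 90 x 70 mm, 50 mm high, bystander, leave alone. Origin: centre of its underside.
- pad: Dark rubber print pad, a blunt cone 52 mm across, 46 mm high, bystander, leave alone. Origin: centre of its underside.
- jar: White jar 56 mm across, 70 mm high, bystander, leave alone. Origin: centre of its underside.
Mind the look-alikes: they are no part of the job. Several things look just like the tile: the one meant starts nearest to the robot's base. Leave any orange look-alike of the canister alone.

How it is judged (in metres and radians):
On the way, in this order (a step that is already met when the one before it is completed fails the run):
1. the canister stands upright in the shallow tray, let go (x of canister in the frame of tray between -0.035 and 0.035 m and y of canister in the frame of tray between -0.035 and 0.035 m and z of canister in the frame of tray below 0.01 m and angle between canister's own z axis and vertical below 0.1 rad and linear speed of canister below 0.02 m/s and contact force between the fingers and canister below 0.05 N), for 0.2 s.
2. the gauge rod is in the guide tube with its collar against the mouth (x of rod in the frame of tube below 0.003 m and y of rod in the frame of tube between -0.005 and 0.005 m and z of rod in the frame of tube between -0.005 and 0.005 m and x of rod_tip in the frame of tube below -0.075 m and angle between the x axis of rod and the x axis of tube, either way round below 0.1 rad), for 0.1 s.
3. the gauge rod is drawn right out of the tube (x of rod_tip in the frame of tube above 0.005 m), for 0.1 s.
At the end, for the whole second after the job is handed in: The robot holds the rod still, its axis level within 8 degrees, the tip within 25 mm (seen from above) of the tile's centre and 20 to 100 mm above the tile's top, the rod touching nothing but the gripper, and the canister stands upright in the shallow tray, within 35 mm of its centre each way (horizontal distance between rod_tip and tile below 0.025 m and z of rod_tip in the frame of tile between 0.03 and 0.11 m and angle between rod's own x axis and vertical between 1.43 and 1.71 rad and linear speed of each of rod, canister below 0.02 m/s and angular speed of rod below 0.15 rad/s and contact force between the fingers and rod above 1 N and contact force between rod and tile below 0.05 N and contact force between rod and rest below 0.05 N and contact force between rod and tube below 0.05 N and contact force between rod and tray below 0.05 N and contact force between rod and canister below 0.05 N and contact force between rod and spanner below 0.05 N and contact force between rod and tape below 0.05 N and contact force between rod and driver below 0.05 N and contact force between rod and cup below 0.05 N and contact force between rod and carton below 0.05 N and contact force between rod and pad below 0.05 N and contact force between rod and jar below 0.05 N and x of canister in the frame of tray between -0.035 and 0.035 m and y of canister in the frame of tray between -0.035 and 0.035 m and z of canister in the frame of tray below 0.01 m and angle between canister's own z axis and vertical below 0.1 rad); the arm keeps its last pose, push and grip.
It fails at once if a bystander is pushed more than 30 mm from its place (distance of any of spanner, tape, driver, cup, carton, pad, jar from where it was at the start of the episode above 0.03 m).
It fails at once if the canister is tipped over (angle between canister's own z axis and vertical above 0.7 rad).
It also fails if it takes over 72 s, if anything falls off the work surface, if the arm or the gripper's body presses on something with over 40 N, if the wrist force passes 120 N, or if a joint passes its speed limit or range.

## Working session

There is one attempt and no reset: what is moved stays moved. The work goes in short steps, Python scripts to look and compute and a shell command to move; the robot and the scene stay as the last step left them, time stands still between calls to the robot, and variables do not carry over. Pictures are saved under pics/ and viewed, and the job is handed in when it is done.

```bash
ls; mkdir -p pics; python3 - <<'E'
from plant import *
import cv2, numpy as np
for n in ["scene","side","wrist"]:
    s=snapshot(n); cv2.imwrite(f"pics/{n}0.png", s["image"][:,:,::-1])
    R=cv2.Rodrigues(np.array(s["rvec"]))[0]; print(n, s["fx"],s["cx"],s["cy"], "cam pos",-R.T@np.array(s["tvec"]), R[2])
print(get_obs())
E
```

```text
pics
scene 382.9799264040344 321.74811902010265 200.13040008207815 cam pos [1.36070859 0.51334586 0.9276715 ] [-0.65099059 -0.34686836 -0.67519893]
side 367.50870108288746 321.6324198141059 199.4517933425736 cam pos [-0.1341134  -0.5905985   0.90339616] [ 0.54510364  0.53071944 -0.64899838]
wrist 322.8325033277412 317.50800084940335 203.03520065545902 cam pos [ 0.67463364 -0.07883371  0.38317567] [-0.00101626  0.28888399 -0.95736357]
{'clock': 0.15, 'joint_pos': array([ 1.65057282e+01,  2.05811340e+01,  6.44564975e-01, -1.49587498e-02,
       -7.01353187e+01, -1.65076997e+01]), 'qvel': array([ 0.03178023, -0.14353341,  0.15010329,  0.09701572,  0.02073358,
       -0.04829219]), 'tau': array([ 1.39394037e-04, -5.83274567e+01,  2.93289685e+01,  7.00122759e+00,
        8.75052094e-03, -9.76538854e-05]), 'tool_pos': array([ 6.74619945e-01, -4.18065393e-05,  2.25837166e-01]), 'orientation': array([ 1.79927079e+02, -6.94400454e-03, -9.00070589e+01]), 'force': array([ 0.93906362, -0.7459525 ,  0.11808899]), 'moment': array([-0.01141379,  0.05230049,  0.02619011]), 'opening': 0.08711342511241206}
```

View pics/scene0.png

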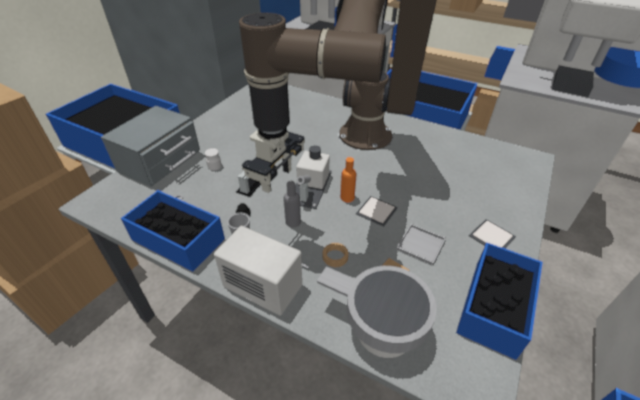

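View pics/side0.png

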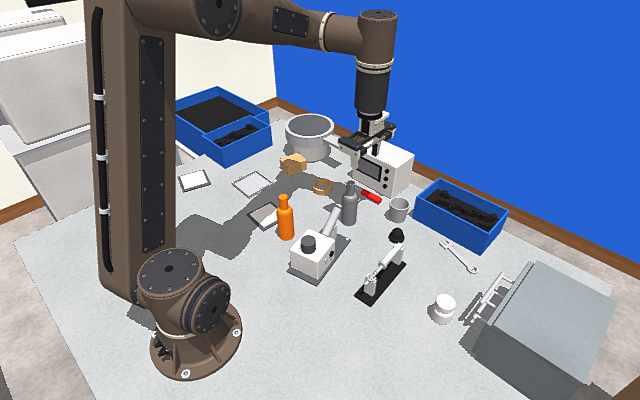

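View pics/wrist0.png

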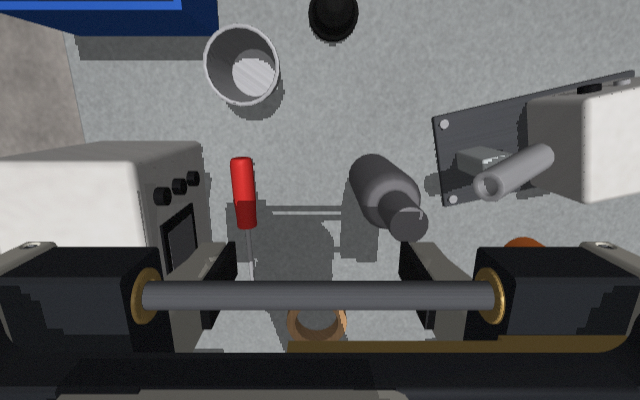

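```bash
cat > h.py <<'E'
from plant import *
import cv2, numpy as np
from scipy.optimize import least_squares
def cam(n):
    s=snapshot(n); s["R"]=cv2.Rodrigues(np.array(s["rvec"]))[0]; s["t"]=np.array(s["tvec"]).ravel(); s["n"]=n; return s
def ray(s,p):
    d=s["R"].T@np.array([(p[0]-s["cx"])/s["fx"],(p[1]-s["cy"])/s["fy"],1.]); return -s["R"].T@s["t"], d
def atz(s,p,z):
    o,d=ray(s,p); return o+d*(z-o[2])/d[2]
def proj(s,X):
    X=np.atleast_2d(X); c=X@s["R"].T+s["t"]; return np.c_[c[:,0]/c[:,2]*s["fx"]+s["cx"], c[:,1]/c[:,2]*s["fy"]+s["cy"]]
def tri(obs):
    A=np.zeros((3,3));b=np.zeros(3)
    for s,p in obs:
        o,d=ray(s,p); d/=np.linalg.norm(d); P=np.eye(3)-np.outer(d,d); A+=P;b+=P@o
    X=np.linalg.solve(A,b); return X,[np.linalg.norm(proj(s,X)[0]-p) for s,p in obs]
E
python3 - <<'E'
from h import *
np.set_printoptions(precision=4,suppress=True)
z0=dict(canister=0,tray=0,tube=.12,rod=.075,rod_tip=.075,rod_grip=.075,rest=0,tile=0)
for n in ["scene","side","wrist"]:
    s=cam(n)
    for t,z in z0.items():
        r=landmark_of(t,n)
        for q in r[:5]:
            if q["score"]>.2: print(n,t,round(q["score"],2),np.round(q["position"],1),atz(s,q["position"],z))
print(get_obs()["clock"])
E
```

```text
scene canister 0.78 [290.9 221. ] [ 0.6087 -0.0048  0.    ]
scene canister 0.78 [346.1 198.7] [0.4172 0.11   0.    ]
scene canister 0.42 [375.7 210.6] [0.423  0.2273 0.    ]
scene canister 0.37 [336.1 254.9] [0.6662 0.1956 0.    ]
scene tray 0.6 [419.4 243.8] [0.4973 0.4087 0.    ]
scene tube 0.67 [299.  180.5] [ 0.5338 -0.0132  0.12  ]
scene rod 0.22 [299.4 178. ] [ 0.4752 -0.0484  0.075 ]
scene rod_tip 0.5 [257.5 178.7] [ 0.5496 -0.1749  0.075 ]
scene rod_grip 0.45 [248.1 172.3] [ 0.5362 -0.2253  0.075 ]
scene rest 0.77 [256.1 178.2] [ 0.4783 -0.2418  0.    ]
scene tile 0.76 [488.5 239.1] [ 0.3697  0.5993 -0.    ]
scene tile 0.75 [375.3 210.9] [0.425  0.2267 0.    ]
side canister 0.69 [349.  222.2] [ 0.6027 -0.0076  0.    ]
side canister 0.65 [287.3 232. ] [0.4193 0.1134 0.    ]
side tray 0.69 [254.4 178.6] [ 0.5293  0.4359 -0.    ]
side tube 0.71 [335.7 207. ] [ 0.5283 -0.0084  0.12  ]
side rod 0.63 [379.4 265.9] [ 0.4656 -0.2364  0.075 ]
side rod_tip 0.61 [363.1 280.9] [ 0.3924 -0.2361  0.075 ]
side rod_grip 0.79 [391.4 257.2] [ 0.5159 -0.242   0.075 ]
side rod_grip 0.46 [380.9 265.4] [ 0.47   -0.2384  0.075 ]
side rest 0.71 [378.7 284.7] [ 0.4614 -0.2462  0.    ]
side rest 0.55 [458.5 255.5] [ 0.7298 -0.3612  0.    ]
side tile 0.85 [268.  217.1] [0.4212 0.2191 0.    ]
side tile 0.62 [192.8 179.5] [0.3525 0.6114 0.    ]
wrist canister 0.57 [371.4 172.1] [ 0.6099 -0.0019  0.    ]
wrist tube 0.87 [484.8 185.8] [ 0.5343 -0.0142  0.12  ]
wrist tube 0.62 [250.6 221.7] [0.7331 0.0178 0.12  ]
wrist rest 0.63 [368.4 174.4] [0.6134 0.0009 0.    ]
wrist rest 0.62 [484.5 186.7] [0.4706 0.0164 0.    ]
1.5
```

```bash
python3 - <<'E'
import cv2
a=cv2.imread("pics/side0.png"); 
cv2.imwrite("pics/side0z.png",cv2.resize(a[160:310,230:480],None,fx=3.2,fy=3.2,interpolation=cv2.INTER_CUBIC))
a=cv2.imread("pics/scene0.png"); 
cv2.imwrite("pics/scene0z.png",cv2.resize(a[120:270,190:440],None,fx=3.2,fy=3.2,interpolation=cv2.INTER_CUBIC))
E
```

```text
(no output)
```

View zooms.

View pics/side0z.png

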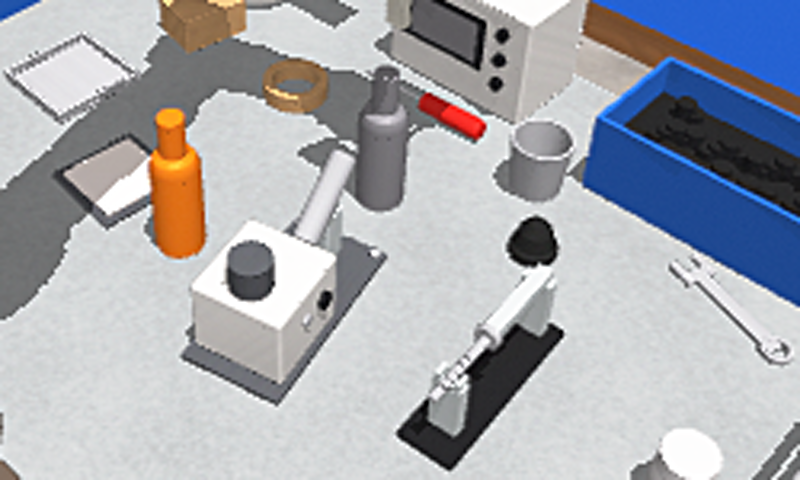

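View pics/scene0z.png

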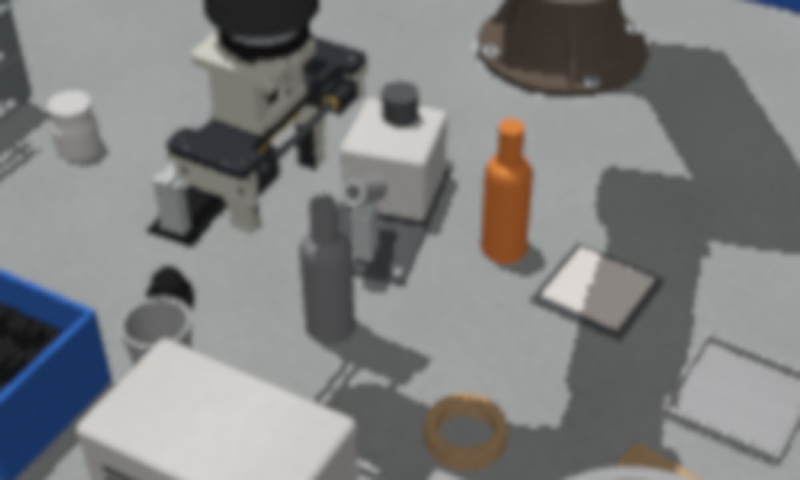

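The scene picture shows the grey canister near (291,221), in front of the tube mouth at (299,180). The orange look-alike is at (346,199) and the nearest tile at (375,211). The tray is at (419,244) and the rest with the rod is partly behind the gripper. Next I turn the jaws to open along world y and move above the canister.

```bash
python3 -m inch '[{"az":10,"dy":8,"fingers":70},{"az":20,"dy":16,"fingers":70},{"az":30,"dy":24,"fingers":70},{"az":40,"dy":32,"fingers":70},{"az":50,"dy":40,"fingers":70},{"az":60,"dy":48,"fingers":70},{"az":70,"dy":56,"fingers":70},{"az":80,"dy":62,"fingers":70}]'; python3 -m inch '[{"az":10,"dx":0,"dy":0,"fingers":70},{"az":10,"dx":0,"dy":0,"fingers":70}]'; python3 - <<'E'
from h import *
s=cam("wrist");cv2.imwrite("pics/wrist1.png",s["image"][:,:,::-1])
s=cam("scene");cv2.imwrite("pics/scene1.png",cv2.resize(s["image"][100:300,170:470,::-1],None,fx=2.6,fy=2.6,interpolation=cv2.INTER_CUBIC))
print(get_obs())
E
```

```text
{'clock': 1.6, 'joint_pos': array([ 1.65071704e+01,  2.05449080e+01,  6.84857508e-01,  4.19397895e-04,
       -7.01347604e+01, -1.65071482e+01]), 'qvel': array([ 0.0817397 , -0.04748863, -0.06934892,  0.06646637, -0.02807769,
       -0.02037878]), 'tau': array([-3.43592383e-04, -5.82371092e+01,  2.93293065e+01,  7.00257763e+00,
        1.22167566e-02, -2.34022828e-06]), 'tool_pos': array([ 6.75012067e-01, -8.15787582e-06,  2.26601028e-01]), 'orientation': array([-1.79994913e+02,  1.09622393e-03, -8.99998352e+01]), 'force': array([-0.12309368,  0.0854271 ,  0.18606035]), 'moment': array([-0.01715755, -0.04519856, -0.01010887]), 'opening': 0.08760701866947733}$[0]: bad value
$[0]: bad value
```

```bash
python3 -m inch '[{"ax":0,"ay":0,"az":10,"dx":0,"dy":8,"dz":0,"fingers":70},{"ax":0,"ay":0,"az":20,"dx":0,"dy":16,"dz":0,"fingers":70},{"ax":0,"ay":0,"az":30,"dx":0,"dy":24,"dz":0,"fingers":70},{"ax":0,"ay":0,"az":40,"dx":0,"dy":32,"dz":0,"fingers":70},{"ax":0,"ay":0,"az":50,"dx":0,"dy":40,"dz":0,"fingers":70},{"ax":0,"ay":0,"az":60,"dx":0,"dy":48,"dz":0,"fingers":70},{"ax":0,"ay":0,"az":70,"dx":0,"dy":56,"dz":0,"fingers":70},{"ax":0,"ay":0,"az":80,"dx":0,"dy":62,"dz":0,"fingers":70}]'
```

```text
clock: 2.6
tool_pos: [0.6127, 0.0, 0.2267]
orientation: [180.0, 0.0, -170.3]
force: [-0.2, 0.6, 1.0]
opening: 0.0702
```

```bash
python3 -m inch '[{"ax":0,"ay":0,"az":10,"dx":0,"dy":0,"dz":0,"fingers":70},{"ax":0,"ay":0,"az":10,"dx":0,"dy":0,"dz":0,"fingers":70}]'; python3 - <<'E'
from h import *
s=cam("wrist");cv2.imwrite("pics/wrist1.png",s["image"][:,:,::-1])
for t in ["canister","rod_grip","tape","tile","tray"]:
    for q in landmark_of(t,"wrist")[:3]: print(t,q["score"],q["position"],atz(s,q["position"],0))
s=cam("scene");cv2.imwrite("pics/scene1.png",cv2.resize(s["image"][100:300,170:470,::-1],None,fx=2.6,fy=2.6,interpolation=cv2.INTER_CUBIC))
print(get_obs()["joint_pos"])
E
```

```text
clock: 2.85
tool_pos: [0.613, 0.0, 0.2267]
orientation: [180.0, 0.0, -179.9]
force: [-0.4, 0.4, -0.4]
opening: 0.0698
canister 0.94 [321.0, 170.3] [0.60938579 0.00362079 0.        ]
rod_grip 0.77 [58.2, 91.7] [ 0.51981963 -0.29254682  0.        ]
rod_grip 0.72 [323.1, 170.1] [0.60914022 0.00615241 0.        ]
rod_grip 0.26 [608.4, 232.1] [0.68928334 0.37118285 0.        ]
tape 0.74 [469.2, 220.6] [0.67375031 0.19116678 0.        ]
tile 0.5 [39.8, 33.5] [ 0.460754   -0.29857511  0.        ]
tray 0.54 [43.1, 30.2] [ 0.45756906 -0.29425285  0.        ]
[ 1.82328560e+01  1.47713465e+01 -7.53799861e+00  5.09115943e-04
 -6.76952648e+01 -1.08157692e+02]
```

View pics/wrist1.png

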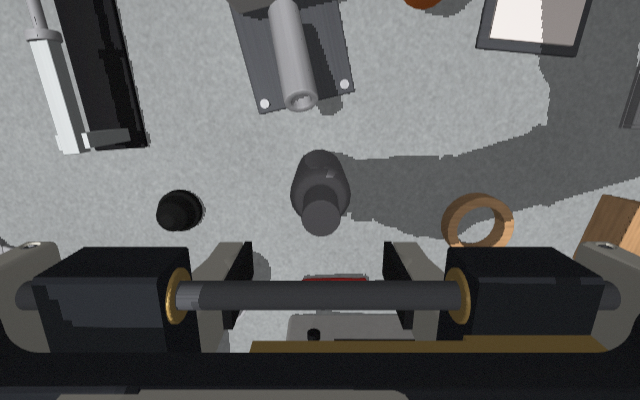

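View pics/scene1.png

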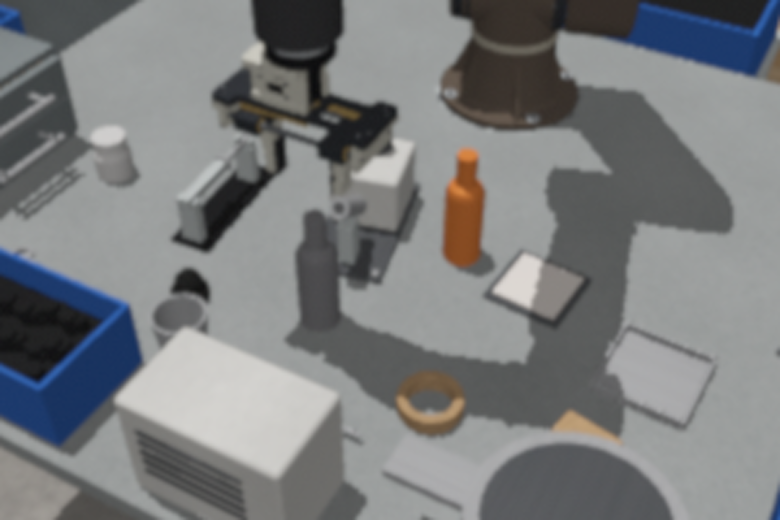

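```bash
python3 - <<'E'
from h import *
s=cam("wrist")
print("knob",atz(s,(321,217),.172), "body top", atz(s,(320.5,187),.110))
print("base plate bolts",atz(s,(265,104),0.006),atz(s,(345,85),0.006))
print("mouth",atz(s,(302,101),.12))
print(get_obs()["clock"])
# tube axis fit: project for yaw
m=atz(s,(302,101),.12)
for yaw in (-15,-10,-5,0,5,10,15):
    a=np.deg2rad(yaw);c=np.cos(np.deg2rad(35));d=np.array([np.cos(a)*c,np.sin(a)*c,np.sin(np.deg2rad(35))])
    print(yaw,proj(s,m-d*.09))
E
python3 - <<'E'
import cv2
a=cv2.imread("pics/wrist1.png");cv2.imwrite("pics/w1z.png",cv2.resize(a[0:240,210:400],None,fx=4,fy=2.4,interpolation=cv2.INTER_CUBIC)) 
cv2.imwrite("pics/w1z.png",cv2.resize(a[0:130,210:380],None,fx=4.4,fy=4.4,interpolation=cv2.INTER_CUBIC))
E
```

```text
knob [0.6087012  0.00180536 0.172     ] body top [0.60266284 0.00198071 0.11      ]
base plate bolts [ 0.53294193 -0.05944793  0.006     ] [0.51289769 0.02959152 0.006     ]
mouth [ 0.53117632 -0.01275326  0.12      ]
3.25
-15 [[325.59670945  15.86510292]]
-10 [[318.3724859   14.05705274]]
-5 [[311.01844888  12.9628039 ]]
0 [[303.60294198  12.59442876]]
5 [[296.19521176  12.9559993 ]]
10 [[288.86441866  14.04350681]]
15 [[281.67864962  15.84494127]]
```

View pics/w1z.png

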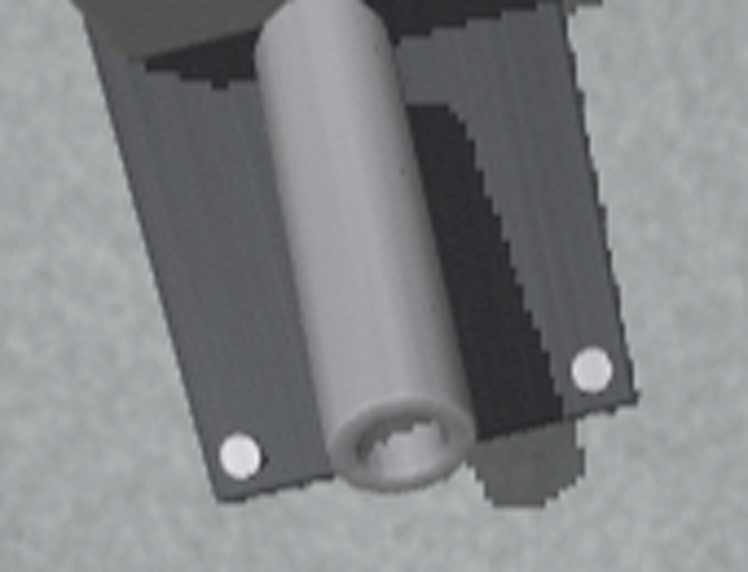

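The wrist picture shows the knob at (321,217), the canister body below it, and the tube mouth at (301,101). The tube points at a yaw of about 12.7° from world x. I'm descending on the knob now.

```bash
python3 -m inch '[{"ax":0,"ay":0,"az":0,"dx":6,"dy":3,"dz":15,"fingers":65},{"ax":0,"ay":0,"az":0,"dx":6,"dy":3,"dz":40,"fingers":65},{"ax":0,"ay":0,"az":0,"dx":6,"dy":3,"dz":65,"fingers":65},{"ax":0,"ay":0,"az":0,"dx":6,"dy":3,"dz":85,"fingers":65},{"ax":0,"ay":0,"az":0,"dx":6,"dy":3,"dz":94,"fingers":65},{"ax":0,"ay":0,"az":0,"dx":6,"dy":3,"dz":94,"fingers":65}]'
python3 -m inch '[{"ax":0,"ay":0,"az":0,"dx":0,"dy":0,"dz":0,"fingers":30},{"ax":0,"ay":0,"az":0,"dx":0,"dy":0,"dz":0,"fingers":20},{"ax":0,"ay":0,"az":0,"dx":0,"dy":0,"dz":0,"fingers":15},{"ax":0,"ay":0,"az":0,"dx":0,"dy":0,"dz":0,"fingers":15},{"ax":0,"ay":0,"az":0,"dx":0,"dy":0,"dz":0,"fingers":15}]'
```

```text
clock: 4.0
tool_pos: [0.6064, 0.003, 0.1318]
orientation: [-180.0, -0.1, -180.0]
force: [0.1, -0.4, 0.1]
opening: 0.0652
clock: 4.62
tool_pos: [0.6071, 0.0028, 0.1328]
orientation: [-180.0, 0.0, -180.0]
force: [0.2, -0.2, 1.0]
opening: 0.0274
```

```bash
python3 -m inch '[{"ax":0,"ay":0,"az":0,"dx":0,"dy":0,"dz":-8,"fingers":15},{"ax":0,"ay":0,"az":0,"dx":0,"dy":0,"dz":-25,"fingers":15},{"ax":0,"ay":0,"az":0,"dx":0,"dy":0,"dz":-50,"fingers":15},{"ax":0,"ay":0,"az":0,"dx":0,"dy":0,"dz":-75,"fingers":15},{"ax":0,"ay":0,"az":0,"dx":0,"dy":10,"dz":-95,"fingers":15},{"ax":0,"ay":0,"az":0,"dx":10,"dy":35,"dz":-105,"fingers":15},{"ax":0,"ay":0,"az":0,"dx":18,"dy":65,"dz":-105,"fingers":15},{"ax":0,"ay":0,"az":0,"dx":25,"dy":100,"dz":-105,"fingers":15}]'
python3 -m inch '[{"ax":0,"ay":0,"az":0,"dx":8,"dy":40,"dz":0,"fingers":15},{"ax":0,"ay":0,"az":0,"dx":16,"dy":80,"dz":0,"fingers":15},{"ax":0,"ay":0,"az":0,"dx":24,"dy":120,"dz":0,"fingers":15},{"ax":0,"ay":0,"az":0,"dx":30,"dy":155,"dz":0,"fingers":15},{"ax":0,"ay":0,"az":0,"dx":30,"dy":180,"dz":0,"fingers":15},{"ax":0,"ay":0,"az":0,"dx":30,"dy":200,"dz":0,"fingers":15},{"ax":0,"ay":0,"az":0,"dx":30,"dy":200,"dz":0,"fingers":15}]'
python3 - <<'E'
from h import *
for n in ["wrist","scene","side"]:
    s=cam(n);cv2.imwrite(f"pics/{n}2.png",s["image"][:,:,::-1])
    for t in (["tray","tile","canister"]):
        for q in landmark_of(t,n)[:2]: print(n,t,q["score"],q["position"],atz(s,q["position"],0))
E
```

```text
clock: 5.62
tool_pos: [0.5817, 0.1037, 0.239]
orientation: [180.0, 0.1, 180.0]
force: [0.3, 0.2, -3.1]
opening: 0.0273
clock: 6.5
tool_pos: [0.5521, 0.304, 0.2374]
orientation: [-180.0, -0.0, -180.0]
force: [0.3, -0.0, -3.1]
opening: 0.0272
wrist tray 0.81 [404.7, 132.0] [0.50400939 0.40781279 0.        ]
wrist tile 0.63 [248.7, 56.1] [0.42050648 0.22606857 0.        ]
wrist canister 0.92 [319.0, 197.3] [0.58529714 0.30526314 0.        ]
wrist canister 0.87 [139.7, 46.7] [0.410881   0.10513858 0.        ]
scene tray 0.64 [419.5, 249.7] [0.52094241 0.41657339 0.        ]
scene tile 0.93 [374.7, 209.6] [0.41997083 0.22233538 0.        ]
scene tile 0.89 [493.8, 238.9] [0.36050306 0.61424408 0.        ]
scene canister 0.83 [388.2, 220.9] [0.44917532 0.28388354 0.        ]
scene canister 0.67 [345.0, 197.3] [ 4.12311262e-01  1.03240713e-01 -1.11022302e-16]
side tile 0.89 [195.6, 180.2] [0.35785182 0.59907633 0.        ]
side tile 0.67 [267.6, 218.1] [0.41689991 0.21607131 0.        ]
side canister 0.6 [286.9, 236.2] [4.05074259e-01 9.95401001e-02 1.11022302e-16]
```

View pics/wrist2.png

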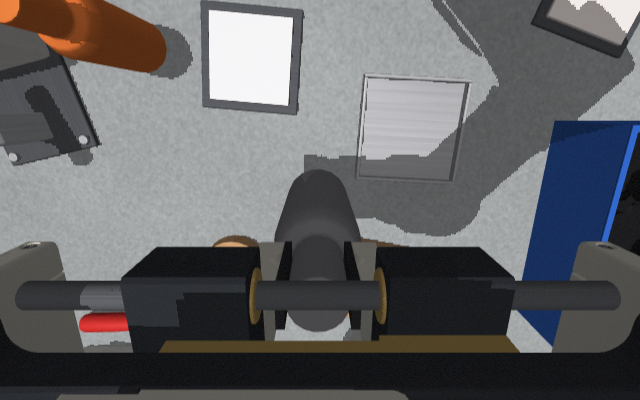

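View pics/scene2.png

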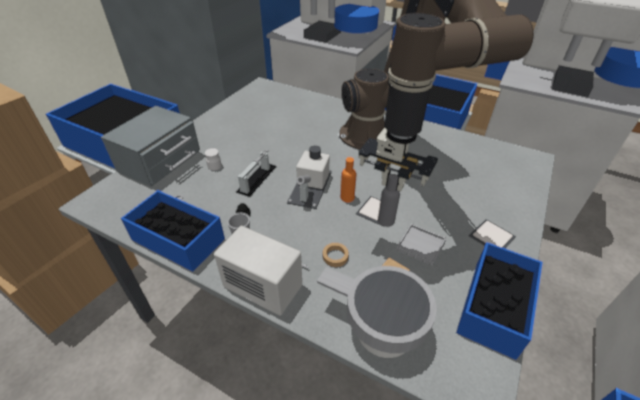

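```bash
python3 - <<'E'
from h import *
s=cam("wrist")
a=s["image"][:,:,::-1]
cv2.imwrite("pics/w2z.png",cv2.resize(a[60:190,345:485],None,fx=4.5,fy=4.5,interpolation=cv2.INTER_CUBIC))
P=[atz(s,p,.016) for p in [(363,73),(471,81),(455,182),(356,179)]];print(np.round(P,4),np.mean(P,0))
P=[atz(s,p,.010) for p in [(203,1),(303,11),(296,114),(202,106)]];print(np.round(P,4),np.mean(P,0))
b=cam("side")["image"][150:350,180:480,::-1]
cv2.imwrite("pics/side2z.png",cv2.resize(b,None,fx=2.6,fy=2.6,interpolation=cv2.INTER_CUBIC))
E
```

```text
[[0.4396 0.3521 0.016 ]
 [0.4479 0.4713 0.016 ]
 [0.5618 0.4676 0.016 ]
 [0.558  0.3484 0.016 ]] [0.50185416 0.40984061 0.016     ]
[[0.3686 0.1824 0.01  ]
 [0.378  0.2871 0.01  ]
 [0.4829 0.2775 0.01  ]
 [0.474  0.1703 0.01  ]] [0.42588203 0.22933931 0.01      ]
```

View pics/w2z.png

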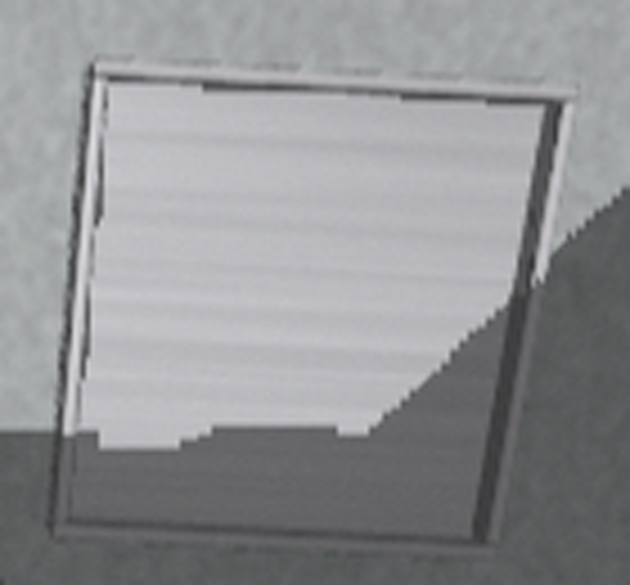

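View pics/side2z.png

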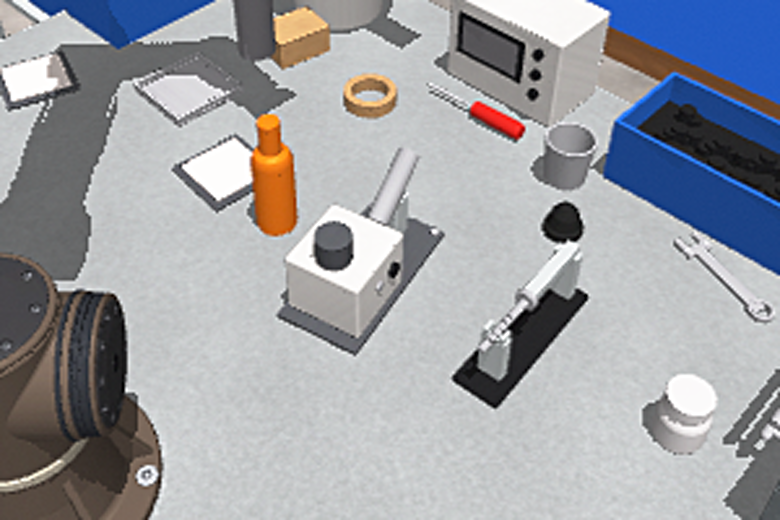

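```bash
python3 - <<'E'
from h import *
s=cam("wrist")
for z in (0,.08,.12): print(z,atz(s,(554,122),z),atz(s,(524,310),z))
s=cam("scene")
for z in (0,.08,.12): print(z,atz(s,(483,245),z),atz(s,(460,335),z),atz(s,(468,300),z))
E
python3 -m inch '[{"ax":0,"ay":0,"az":0,"dx":10,"dy":20,"dz":0,"fingers":15},{"ax":0,"ay":0,"az":0,"dx":25,"dy":50,"dz":0,"fingers":15},{"ax":0,"ay":0,"az":0,"dx":38,"dy":80,"dz":0,"fingers":15},{"ax":0,"ay":0,"az":0,"dx":46,"dy":98,"dz":0,"fingers":15},{"ax":0,"ay":0,"az":0,"dx":50,"dy":106,"dz":0,"fingers":15},{"ax":0,"ay":0,"az":0,"dx":50,"dy":106,"dz":0,"fingers":15}]'
```

```text
0 [0.4925468  0.58335643 0.        ] [0.75187199 0.59546417 0.        ]
0.08 [0.48868994 0.52646211 0.08      ] [0.69549934 0.53611792 0.08      ]
0.12 [0.48676151 0.49801495 0.12      ] [0.66731302 0.5064448  0.12      ]
0 [0.40419584 0.58868026 0.        ] [0.74916407 0.59834879 0.        ] [0.63275807 0.59272254 0.        ]
0.08 [0.48668303 0.58218361 0.08      ] [0.80190209 0.59101836 0.08      ] [0.69553464 0.5858773  0.08      ]
0.12 [0.52792663 0.57893529 0.12      ] [0.8282711  0.58735314 0.12      ] [0.72692293 0.58245468 0.12      ]
clock: 8.05
tool_pos: [0.5017, 0.4092, 0.2374]
orientation: [-180.0, -0.0, -180.0]
force: [-0.7, -0.8, -3.6]
opening: 0.0269
```

```bash
python3 -m inch '[{"ax":0,"ay":0,"az":0,"dx":0,"dy":0,"dz":20,"fingers":15},{"ax":0,"ay":0,"az":0,"dx":0,"dy":0,"dz":45,"fingers":15},{"ax":0,"ay":0,"az":0,"dx":0,"dy":0,"dz":65,"fingers":15},{"ax":0,"ay":0,"az":0,"dx":0,"dy":0,"dz":80,"fingers":15},{"ax":0,"ay":0,"az":0,"dx":0,"dy":0,"dz":90,"fingers":15},{"ax":0,"ay":0,"az":0,"dx":0,"dy":0,"dz":97,"fingers":15},{"ax":0,"ay":0,"az":0,"dx":0,"dy":0,"dz":100,"fingers":15},{"ax":0,"ay":0,"az":0,"dx":0,"dy":0,"dz":100,"fingers":15}]'
python3 - <<'E'
from h import *
s=cam("scene");cv2.imwrite("pics/scene3.png",cv2.resize(s["image"][140:290,300:520,::-1],None,fx=3.5,fy=3.5,interpolation=cv2.INTER_CUBIC))
s=cam("side");cv2.imwrite("pics/side3.png",cv2.resize(s["image"][100:250,180:400,::-1],None,fx=3.5,fy=3.5,interpolation=cv2.INTER_CUBIC))
E
```

```text
clock: 9.05
tool_pos: [0.5021, 0.4091, 0.1378]
orientation: [180.0, 0.0, -180.0]
force: [1.1, 0.7, -2.8]
opening: 0.0276
```

View pics/scene3.png

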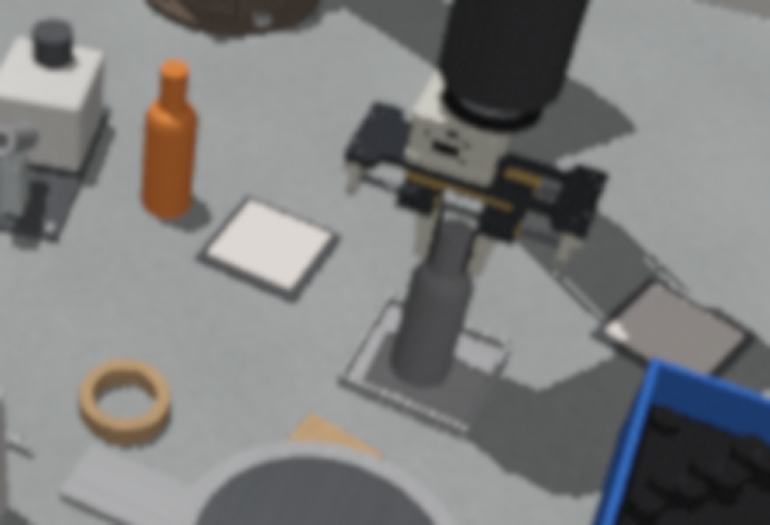

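View pics/side3.png

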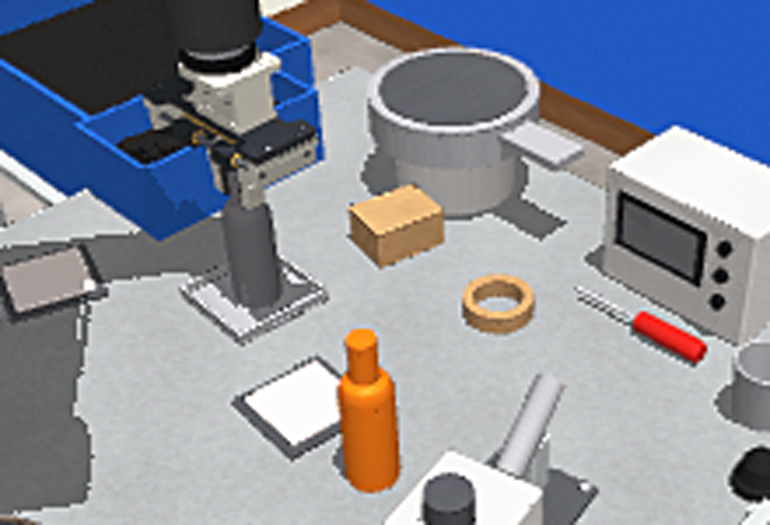

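The canister stands upright in the middle of the tray in both views, at scene crop (425,380) and side crop (260,300). I'm lowering it the last bit and letting go.

```bash
python3 -m inch '[{"ax":0,"ay":0,"az":0,"dx":0,"dy":0,"dz":1,"fingers":15},{"ax":0,"ay":0,"az":0,"dx":0,"dy":0,"dz":1,"fingers":15}]'; python3 -m inch '[{"ax":0,"ay":0,"az":0,"dx":0,"dy":0,"dz":0,"fingers":35},{"ax":0,"ay":0,"az":0,"dx":0,"dy":0,"dz":0,"fingers":45},{"ax":0,"ay":0,"az":0,"dx":0,"dy":0,"dz":0,"fingers":50},{"ax":0,"ay":0,"az":0,"dx":0,"dy":0,"dz":-10,"fingers":50},{"ax":0,"ay":0,"az":0,"dx":0,"dy":0,"dz":-40,"fingers":50},{"ax":0,"ay":0,"az":0,"dx":0,"dy":0,"dz":-80,"fingers":50},{"ax":0,"ay":0,"az":0,"dx":0,"dy":0,"dz":-110,"fingers":50},{"ax":0,"ay":0,"az":0,"dx":0,"dy":0,"dz":-120,"fingers":50}]'
python3 - <<'E'
from h import *
s=cam("wrist");cv2.imwrite("pics/wrist4.png",s["image"][:,:,::-1])
for q in landmark_of("canister","wrist")[:2]: print(q["score"],q["position"],atz(s,q["position"],0.004))
s=cam("side")
for t in ["rod","rod_tip","rod_grip","rest"]:
  z=0 if t=="rest" else .075
  for q in landmark_of(t,"side")[:2]: print("side",t,q["score"],q["position"],atz(s,q["position"],z))
s=cam("scene")
for t in ["rod","rod_tip","rod_grip","rest"]:
  z=0 if t=="rest" else .075
  for q in landmark_of(t,"scene")[:2]: print("scene",t,q["score"],q["position"],atz(s,q["position"],z))
E
```

```text
clock: 9.4
tool_pos: [0.5021, 0.4091, 0.1368]
orientation: [180.0, 0.0, -180.0]
force: [0.2, 0.6, -2.0]
opening: 0.0272
clock: 10.4
tool_pos: [0.5027, 0.4096, 0.2597]
orientation: [179.8, 0.2, -180.0]
force: [-1.6, -0.6, -1.0]
opening: 0.0502
0.6 [317.8, 169.0] [0.50369653 0.41022424 0.004     ]
0.57 [67.6, 94.5] [0.411993   0.10746958 0.004     ]
side rod 0.54 [379.8, 266.5] [ 0.46464394 -0.23859072  0.075     ]
side rod_tip 0.77 [365.4, 280.0] [ 0.39912296 -0.23877532  0.075     ]
side rod_grip 0.64 [387.2, 252.3] [ 0.5228051  -0.22181959  0.075     ]
side rest 0.85 [380.5, 280.7] [ 0.47685866 -0.24122642  0.        ]
side rest 0.16 [336.1, 208.2] [6.25904967e-01 7.51740807e-02 1.11022302e-16]
scene rod 0.72 [257.8, 163.5] [ 0.47679818 -0.22538524  0.075     ]
scene rod_tip 0.52 [266.8, 149.8] [ 0.38868187 -0.24600294  0.075     ]
scene rod_grip 0.49 [249.5, 171.0] [ 0.52768972 -0.22541477  0.075     ]
scene rest 0.64 [256.9, 178.3] [ 4.77334118e-01 -2.38821149e-01  1.11022302e-16]
```

View pics/wrist4.png

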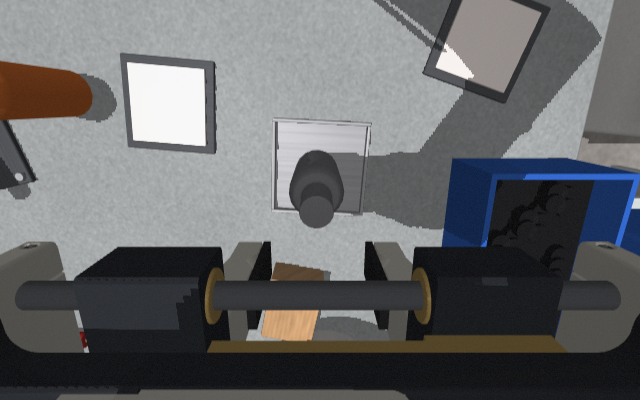

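```bash
python3 -m inch '[{"ax":0,"ay":0,"az":0,"dx":-2,"dy":-20,"dz":0,"fingers":50},{"ax":0,"ay":0,"az":0,"dx":-6,"dy":-60,"dz":0,"fingers":50},{"ax":0,"ay":0,"az":0,"dx":-11,"dy":-110,"dz":0,"fingers":50},{"ax":0,"ay":0,"az":0,"dx":-16,"dy":-160,"dz":0,"fingers":50},{"ax":0,"ay":0,"az":0,"dx":-21,"dy":-210,"dz":0,"fingers":50},{"ax":0,"ay":0,"az":0,"dx":-26,"dy":-260,"dz":0,"fingers":50},{"ax":0,"ay":0,"az":0,"dx":-31,"dy":-310,"dz":0,"fingers":50},{"ax":0,"ay":0,"az":0,"dx":-36,"dy":-360,"dz":0,"fingers":50}]'
python3 -m inch '[{"ax":0,"ay":0,"az":0,"dx":-4,"dy":-50,"dz":0,"fingers":50},{"ax":0,"ay":0,"az":0,"dx":-8,"dy":-100,"dz":0,"fingers":50},{"ax":0,"ay":0,"az":0,"dx":-12,"dy":-150,"dz":0,"fingers":50},{"ax":0,"ay":0,"az":-4,"dx":-16,"dy":-200,"dz":0,"fingers":50},{"ax":0,"ay":0,"az":-8,"dx":-20,"dy":-230,"dz":0,"fingers":50},{"ax":0,"ay":0,"az":-8,"dx":-20,"dy":-240,"dz":0,"fingers":50},{"ax":0,"ay":0,"az":-8,"dx":-20,"dy":-240,"dz":0,"fingers":50},{"ax":0,"ay":0,"az":-8,"dx":-20,"dy":-240,"dz":0,"fingers":50}]'
python3 - <<'E'
from h import *
s=cam("wrist");cv2.imwrite("pics/wrist5.png",s["image"][:,:,::-1])
for t in ["rod","rod_tip","rod_grip"]:
  for q in landmark_of(t,"wrist")[:2]: print(t,q["score"],q["position"],atz(s,q["position"],0.075))
E
```

```text
clock: 12.0
tool_pos: [0.5375, 0.0466, 0.2569]
orientation: [180.0, 0.0, 180.0]
force: [1.0, 0.3, 0.9]
opening: 0.0502
clock: 13.0
tool_pos: [0.5578, -0.1903, 0.2567]
orientation: [180.0, 0.0, -172.0]
force: [0.4, -0.4, -0.1]
opening: 0.0499
rod 0.78 [282.2, 95.5] [ 0.47555234 -0.23789376  0.075     ]
rod_grip 0.78 [280.1, 143.4] [ 0.52286368 -0.23499913  0.075     ]
```

View pics/wrist5.png

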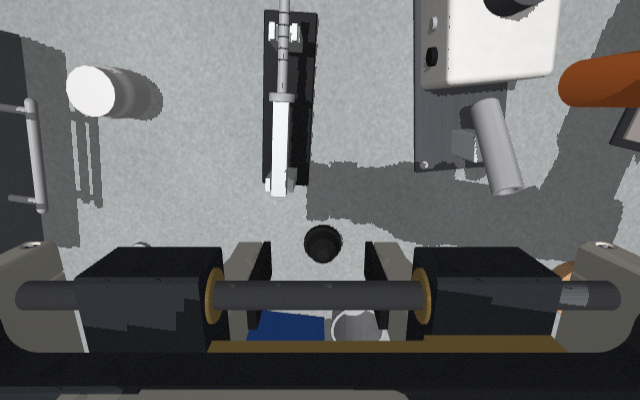

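```bash
python3 - <<'E'
from h import *
s=cam("wrist")
a=s["image"][:,:,::-1]
cv2.imwrite("pics/w5z.png",cv2.resize(a[0:210,250:330],None,fx=2.8,fy=2.8,interpolation=cv2.INTER_CUBIC))
b=a[90:205,255:305]
cv2.imwrite("pics/w5y.png",cv2.resize(b,None,fx=5,fy=5,interpolation=cv2.INTER_CUBIC))
np.save("pics/w5.npy",s["image"]); import pickle; pickle.dump(s,open("s5.pkl","wb"))
g=cv2.cvtColor(s["image"],cv2.COLOR_RGB2GRAY)
for r in range(104,196,8): print(r,g[r,264:300])
E
```

```text
104 [ 49  46  48  46  48  49  46  47  41 239 247 247 247 247 246 247 248 247
 247 247 246 244 244 244 208  75  32  18  25  17  20  20  21  22  24  25]
112 [ 46  46  46  46  48  47  44  46  47 245 247 247 246 246 246 247 247 246
 246 246 246 244 243 246 141  79  44  45  20  15  20  16  17  21  21  18]
120 [ 50  45  46  46  44  45  47  46  86 247 247 246 246 246 245 246 247 246
 245 246 245 242 244 243  97  70  43  45  31  20  21  23  23  24  22  20]
128 [ 46  45  45  47  45  46  46  44 150 247 246 246 245 245 245 246 246 245
 245 246 244 243 242 224  77  63  45  42  20  20  23  20  17  22  23  22]
136 [ 42  44  44  44  44  44  42  44 181 244 245 245 244 244 244 246 245 245
 245 244 243 242 243 185  81  52  42  20  20  13  23  23  21  22  21  24]
144 [ 46  42  43  45  44  45  42  45 237 244 244 244 244 243 244 245 244 243
 244 243 242 242 244 116  76  41  42  43  21  20  25  22  16  19  17  23]
152 [ 42  44  45  43  42  44  40  39 238 243 244 243 242 241 243 244 242 242
 243 242 241 240 235  86  60  41  43  22  21  22  15  22  21  11  15  19]
160 [ 42  41  45  43  42  43  42  45 242 242 243 241 240 240 241 243 241 242
 242 240 240 240 219  74  50  38  18  19  20  20  21  19  19  24  18  20]
168 [ 44  41  43  41  44  41  41  85 242 241 240 240 239 239 240 241 240 240
 240 239 239 214 152  78  96  97  91  91  91  85  84  84  82  45  19  16]
176 [ 41  41  71  99 100 100  97 164 242 240 239 239 238 238 239 238 238 239
 238 237 237 240  93  80  91  89  91  91  92  90  85  78  76  22  19  17]
184 [172 228 239 238 239 238  81 186 239 239 238 238 237 236 237 237 236 238
 237 236 235 125  76 103 126 129 125 125 126  89  77  69  68  72  28  29]
192 [175 175 176 175 172 170 174 234 238 238 237 236 234 235 235 234 236 235
 235 236 235 200  79 160 166 154 155 153 153 172 172 173 175 176 175 172]
```

View pics/w5y.png

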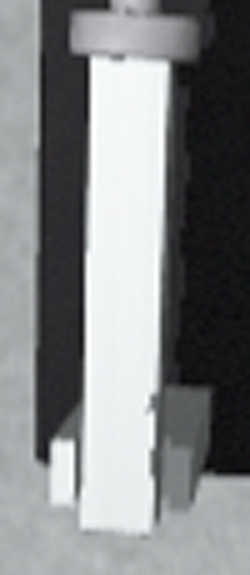

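```bash
python3 - <<'E'
from h import *
import pickle
s=pickle.load(open("s5.pkl","rb"))
P=np.array([atz(s,p,.083) for p in [(280.4,104),(279.5,136),(278.95,160),(277.8,184)]]);print(P)
d=P[-1]-P[0];print(np.degrees(np.arctan2(d[1],d[0])))
print("end",atz(s,(277.5,195.5),.083),"start",atz(s,(280.5,101),.083))
print(get_obs()["tool_pos"],get_obs()["orientation"])
E
```

```text
[[ 0.48412208 -0.2379349   0.083     ]
 [ 0.51494157 -0.23554949  0.083     ]
 [ 0.53920424 -0.23354266  0.083     ]
 [ 0.56462725 -0.23207278  0.083     ]]
4.164735049664548
end [ 0.57717428 -0.23108063  0.083     ] start [ 0.48131712 -0.2381367   0.083     ]
[ 0.55809841 -0.1902873   0.25673256] [-1.79999898e+02  1.72911477e-02 -1.71942891e+02]
```

The wrist picture shows the handle running from (280,101) to (277,196), which puts the rod's yaw at about 4.2° and the grip point at (0.523, -0.235). I move over it and look once more while going down.

```bash
python3 -m inch '[{"ax":0,"ay":0,"az":2,"dx":10,"dy":-10,"dz":0,"fingers":50},{"ax":0,"ay":0,"az":3.8,"dx":30,"dy":-30,"dz":20,"fingers":50},{"ax":0,"ay":0,"az":3.8,"dx":40.6,"dy":-39.5,"dz":60,"fingers":50},{"ax":0,"ay":0,"az":3.8,"dx":40.6,"dy":-39.5,"dz":90,"fingers":50},{"ax":0,"ay":0,"az":3.8,"dx":40.6,"dy":-39.5,"dz":110,"fingers":50},{"ax":0,"ay":0,"az":3.8,"dx":40.6,"dy":-39.5,"dz":110,"fingers":50}]'
python3 - <<'E'
from h import *
s=cam("wrist");cv2.imwrite("pics/wrist6.png",s["image"][:,:,::-1]); import pickle; pickle.dump(s,open("s6.pkl","wb"))
E
```

```text
clock: 14.0
tool_pos: [0.5219, -0.236, 0.1452]
orientation: [180.0, -0.2, -175.9]
force: [-0.6, 0.3, 0.2]
opening: 0.0498
```

View pics/wrist6.png

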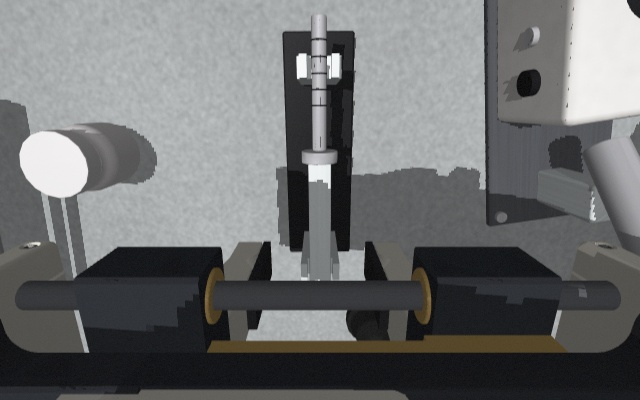

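```bash
python3 -m inch '[{"ax":0,"ay":0,"az":0,"dx":0,"dy":0,"dz":15,"fingers":50},{"ax":0,"ay":0,"az":0,"dx":0,"dy":0,"dz":40,"fingers":50},{"ax":0,"ay":0,"az":0,"dx":0,"dy":0,"dz":65,"fingers":50},{"ax":0,"ay":0,"az":0,"dx":0,"dy":0,"dz":82,"fingers":50},{"ax":0,"ay":0,"az":0,"dx":0,"dy":0,"dz":90.5,"fingers":50},{"ax":0,"ay":0,"az":0,"dx":0,"dy":0,"dz":90.5,"fingers":50}]'
python3 -m inch '[{"ax":0,"ay":0,"az":0,"dx":0,"dy":0,"dz":0,"fingers":25},{"ax":0,"ay":0,"az":0,"dx":0,"dy":0,"dz":0,"fingers":12},{"ax":0,"ay":0,"az":0,"dx":0,"dy":0,"dz":0,"fingers":5},{"ax":0,"ay":0,"az":0,"dx":0,"dy":0,"dz":0,"fingers":5},{"ax":0,"ay":0,"az":0,"dx":0,"dy":0,"dz":0,"fingers":5}]'
```

```text
clock: 14.8
tool_pos: [0.5232, -0.2357, 0.0558]
orientation: [180.0, -0.0, -175.8]
force: [0.1, -0.2, 0.9]
opening: 0.0499
clock: 15.42
tool_pos: [0.5234, -0.2358, 0.0563]
orientation: [-180.0, 0.0, -175.8]
force: [0.3, 0.8, 2.4]
opening: 0.0158
```

```bash
python3 -m inch '[{"ax":0,"ay":0,"az":0,"dx":0,"dy":0,"dz":-5,"fingers":5},{"ax":0,"ay":0,"az":0,"dx":0,"dy":0,"dz":-15,"fingers":5},{"ax":0,"ay":0,"az":0,"dx":0,"dy":0,"dz":-35,"fingers":5},{"ax":0,"ay":0,"az":0,"dx":0,"dy":0,"dz":-65,"fingers":5},{"ax":0,"ay":0,"az":0,"dx":0,"dy":0,"dz":-100,"fingers":5},{"ax":0,"ay":0,"az":0,"dx":0,"dy":0,"dz":-135,"fingers":5},{"ax":0,"ay":0,"az":0,"dx":0,"dy":0,"dz":-160,"fingers":5},{"ax":0,"ay":0,"az":0,"dx":0,"dy":0,"dz":-170,"fingers":5}]'
python3 - <<'E'
from h import *
import pickle
s=cam("wrist");cv2.imwrite("pics/wrist7.png",s["image"][:,:,::-1]); pickle.dump(s,open("s7.pkl","wb"))
s=cam("side");cv2.imwrite("pics/side7.png",cv2.resize(s["image"][130:330,250:550,::-1],None,fx=2.6,fy=2.6,interpolation=cv2.INTER_CUBIC)); pickle.dump(s,open("s7b.pkl","wb"))
o=get_obs();print(o["tool_pos"],o["orientation"],o["force"],o["opening"])
E
```

```text
clock: 16.42
tool_pos: [0.5238, -0.2359, 0.2282]
orientation: [-180.0, 0.2, -175.8]
force: [-0.3, -0.4, -2.8]
opening: 0.0158
[ 0.52353064 -0.23580871  0.2270265 ] [-1.79986480e+02  1.00576536e-01 -1.75803550e+02] [ 1.28656847  0.78565822 -2.18316386] 0.01608963911329803
```

View pics/wrist7.png

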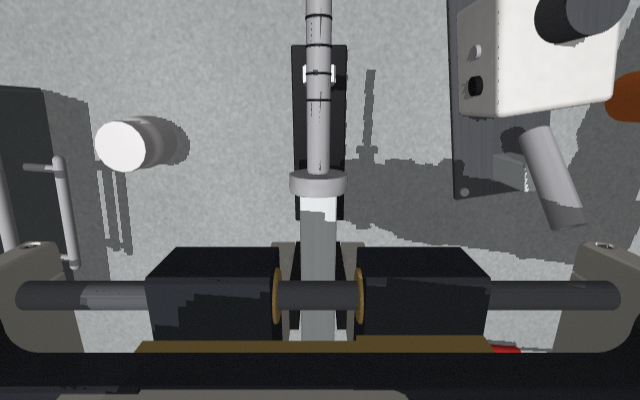

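View pics/side7.png

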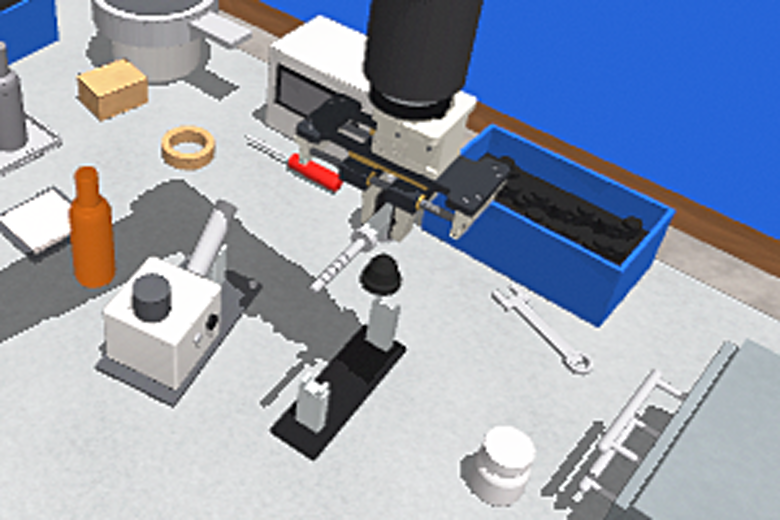

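```bash
cat >> h.py <<'E'
from scipy.spatial.transform import Rotation as Rot
def tool():
    o=get_obs(); return Rot.from_euler("xyz",o["orientation"],degrees=True).as_matrix(), np.array(o["tool_pos"])
E
python3 - <<'E'
from h import *
import pickle
s=pickle.load(open("s7.pkl","rb")); R,p=tool()
print(R)
def T(q): return (R@np.array(q).T).T+p
for x in (35,42,50,100,120,135):
  print(x,proj(s,T(np.array([x,0,-19])/1000)), "top r", proj(s,T(np.array([x,0,-19-13])/1000)),"edges",proj(s,T(np.array([x,-13,-19])/1000)),proj(s,T(np.array([x,13,-19])/1000)))
b=pickle.load(open("s7b.pkl","rb"))
for x in (42,50,135): print(proj(b,T(np.array([x,0,-19])/1000)), (proj(b,T(np.array([x,0,-19])/1000))-[250,130])*2.6)
# camera in tool frame
C=-s["R"].T@s["t"]; print("cam in tool",R.T@(C-p), R.T@s["R"].T)
a=s["image"][:,:,::-1]; cv2.imwrite("pics/w7z.png",cv2.resize(a[0:220,270:370],None,fx=2.7,fy=2.7,interpolation=cv2.INTER_CUBIC))
cv2.imwrite("pics/w7y.png",cv2.resize(a[160:220,280:360],None,fx=8,fy=8,interpolation=cv2.INTER_CUBIC))
a=b["image"][:,:,::-1]; cv2.imwrite("pics/s7y.png",cv2.resize(a[205:250,360:420],None,fx=10,fy=10,interpolation=cv2.INTER_CUBIC))
E
```

```text
[[-9.97317477e-01 -7.31759851e-02  1.76795142e-03]
 [-7.31762875e-02  9.97319016e-01 -1.06876230e-04]
 [-1.75539080e-03 -2.35961653e-04 -9.99998431e-01]]
35 [[318.92259261 205.4261206 ]] top r [[319.03939384 214.76312768]] edges [[290.20040429 205.44066547]] [[347.64809995 205.41157406]]
42 [[318.93191462 190.45049903]] top r [[319.05139987 198.51639614]] edges [[289.80464892 190.46612639]] [[348.06259362 190.43486984]]
50 [[318.94289561 172.80976084]] top r [[319.06558308 179.3234671 ]] edges [[289.33846431 172.82669464]] [[348.55085297 172.79282503]]
100 [[319.02060852  47.96553555]] top r [[319.16722938  41.77423049]] edges [[286.03928232  47.99268287]] [[352.00631115  47.93838464]]
120 [[319.05689549 -10.32873514]] top r [[319.21546826 -23.50331917]] edges [[284.49879062 -10.29623795]] [[353.61980525 -10.36123685]]
135 [[319.0864725  -57.84360625]] top r [[319.25516039 -77.21527429]] edges [[283.24316392 -57.80647493]] [[354.93495004 -57.88074291]]
[[390.47171954 220.30396272]] [[365.22647081 234.79030308]]
[[388.81477844 221.96663254]] [[360.91842394 239.11324459]]
[[370.14620567 240.69975002]] [[312.38013474 287.81935005]]
cam in tool [ 0.07845127 -0.0005448  -0.15850383] [[-6.77696628e-04 -9.56936100e-01 -2.90297850e-01]
 [ 9.99999659e-01 -5.11208560e-04 -6.49341605e-04]
 [ 4.72975677e-04 -2.90298191e-01  9.56936119e-01]]
```

View pics/w7y.png

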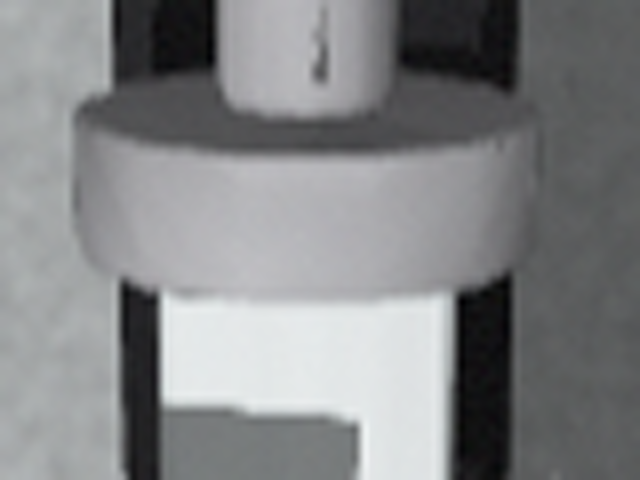

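View pics/s7y.png

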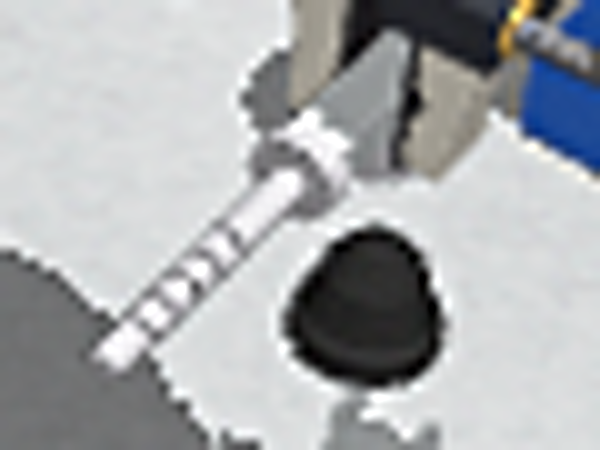

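```bash
python3 - <<'E'
from h import *
import pickle
b=pickle.load(open("s7b.pkl","rb"))
for q in [(264,115)]:
    px=(250+q[0]/2.6,130+q[1]/2.6); print(px,atz(b,px,0))
    X=atz(b,px,0)
    for z in (.1,.13,.16,.2): print(z,(proj(b,[X[0],X[1],z])[0]-[250,130])*2.6)
print(get_obs()["clock"])
E
python3 -m inch '[{"ax":0,"ay":0,"az":0,"dx":-15,"dy":20,"dz":-5,"fingers":5},{"ax":0,"ay":0,"az":-2,"dx":-40,"dy":55,"dz":-10,"fingers":5},{"ax":0,"ay":0,"az":-4,"dx":-68,"dy":95,"dz":-20,"fingers":5},{"ax":0,"ay":0,"az":-6,"dx":-97,"dy":135,"dz":-20,"fingers":5},{"ax":0,"ay":0,"az":-8,"dx":-126,"dy":175,"dz":-20,"fingers":5},{"ax":0,"ay":0,"az":-8.5,"dx":-150,"dy":210,"dz":-20,"fingers":5},{"ax":0,"ay":0,"az":-8.5,"dx":-168,"dy":235,"dz":-20,"fingers":5},{"ax":0,"ay":0,"az":-8.5,"dx":-176,"dy":245,"dz":-20,"fingers":5}]'
```

```text
(351.53846153846155, 174.23076923076923) [ 8.24910183e-01  1.70636973e-01 -1.11022302e-16]
0.1 [267.26357129  61.86388206]
0.13 [268.30046021  44.98168564]
0.16 [269.36600043  27.63300052]
0.2 [270.83338047   3.74172557]
16.525
clock: 17.52
tool_pos: [0.6808, 0.023, 0.2437]
orientation: [180.0, -0.2, -167.2]
force: [-0.2, -0.9, -2.0]
opening: 0.0153
```

```bash
python3 -m inch '[{"ax":0,"ay":-4,"az":0,"dx":0,"dy":0,"dz":0,"fingers":5},{"ax":0,"ay":-10,"az":0,"dx":0,"dy":0,"dz":0,"fingers":5},{"ax":0,"ay":-17,"az":0,"dx":0,"dy":0,"dz":0,"fingers":5},{"ax":0,"ay":-24,"az":0,"dx":0,"dy":0,"dz":0,"fingers":5},{"ax":0,"ay":-30,"az":0,"dx":0,"dy":0,"dz":0,"fingers":5},{"ax":0,"ay":-34,"az":0,"dx":0,"dy":0,"dz":0,"fingers":5},{"ax":0,"ay":-35,"az":0,"dx":0,"dy":0,"dz":0,"fingers":5},{"ax":0,"ay":-35,"az":0,"dx":0,"dy":0,"dz":0,"fingers":5}]'
python3 - <<'E'
from h import *
import pickle
R,p=tool(); print(R.round(4),p)
S={}
for n in ["wrist","scene","side"]:
    S[n]=cam(n)
    cv2.imwrite(f"pics/{n}8.png",S[n]["image"][:,:,::-1])
pickle.dump(S,open("s8.pkl","wb"))
M=np.array([.5315,-.0125,.12]); a=np.deg2rad(12.7);c=np.deg2rad(35); d=np.array([np.cos(a)*np.cos(c),np.sin(a)*np.cos(c),np.sin(c)])
for n in S: print(n,"mouth",proj(S[n],M),"tube back",proj(S[n],M-.08*d),"tip pred",proj(S[n],p+R@[.135,0,-.019]),"collar",proj(S[n],p+R@[.05,0,-.019]))
E
```

```text
clock: 18.52
tool_pos: [0.6806, 0.0208, 0.2457]
orientation: [-180.0, 34.9, -167.3]
force: [0.6, -0.1, -2.1]
opening: 0.0161
[[-8.000e-01 -2.195e-01  5.584e-01]
 [-1.804e-01  9.756e-01  1.250e-01]
 [-5.722e-01 -7.000e-04 -8.201e-01]] [0.68059121 0.02082685 0.24566497]
wrist mouth [[ 319.3819598  -197.11589997]] tube back [[ 319.64952089 -509.19846162]] tip pred [[318.86764628 -56.60875516]] collar [[318.752008   174.67037873]]
scene mouth [[299.5389274  180.17963538]] tube back [[305.78349633 178.86737959]] tip pred [[295.70618601 170.48240654]] collar [[287.4484781  171.49248629]]
side mouth [[337.30160936 207.10721577]] tube back [[326.76280817 229.67931134]] tip pred [[342.75211292 186.30216123]] collar [[353.84893467 162.67522411]]
```

View pics/wrist8.png

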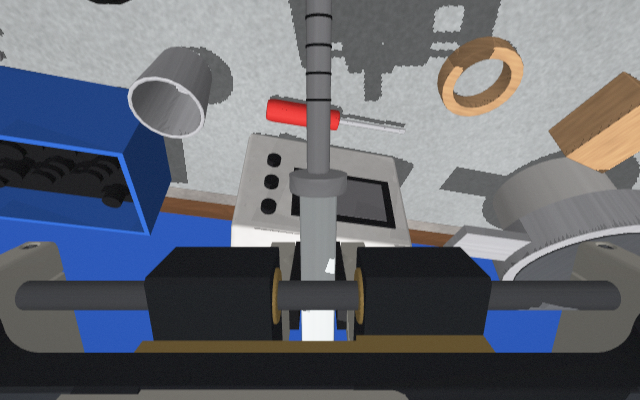

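```bash
python3 - <<'E'
import cv2
a=cv2.imread("pics/side8.png"); cv2.imwrite("pics/side8z.png",cv2.resize(a[150:270,290:430],None,fx=5,fy=5,interpolation=cv2.INTER_CUBIC))
a=cv2.imread("pics/scene8.png"); cv2.imwrite("pics/scene8z.png",cv2.resize(a[110:230,240:380],None,fx=5,fy=5,interpolation=cv2.INTER_CUBIC))
E
```

```text
(no output)
```

View pics/side8z.png

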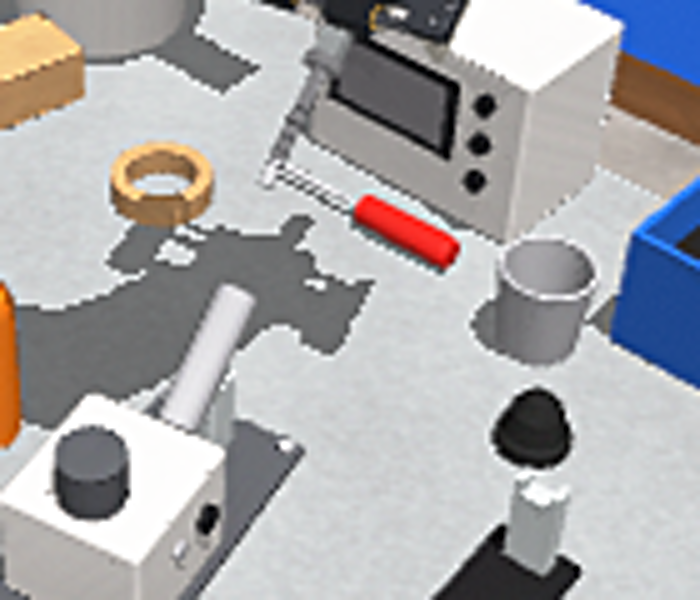

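View pics/scene8z.png

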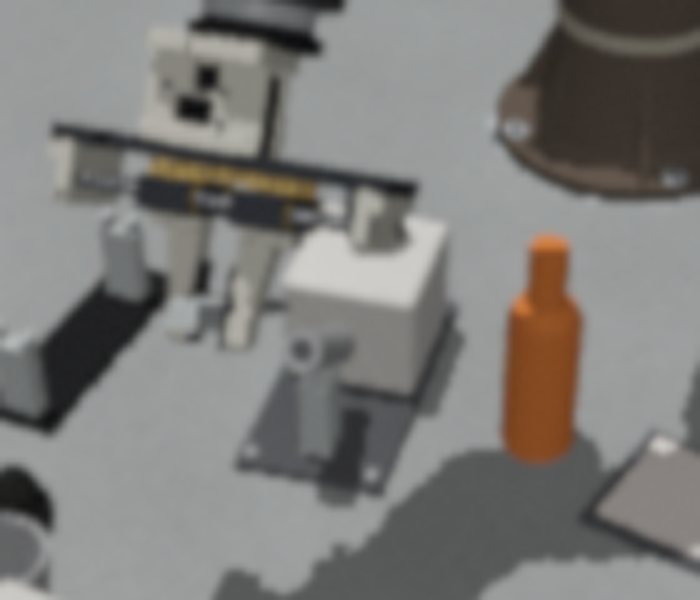

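```bash
python3 - <<'E'
import cv2,pickle,numpy as np
for n,(r,c) in dict(s5=(80,460),s7=(115,505)).items():
    s=pickle.load(open(n+".pkl","rb")); a=s["image"][:,:,::-1]
    cv2.imwrite(f"pics/{n}m.png",cv2.resize(a[r:r+125,c:c+100],None,fx=4.8,fy=4.8,interpolation=cv2.INTER_CUBIC))
E
```

```text
(no output)
```

View pics/s5m.png

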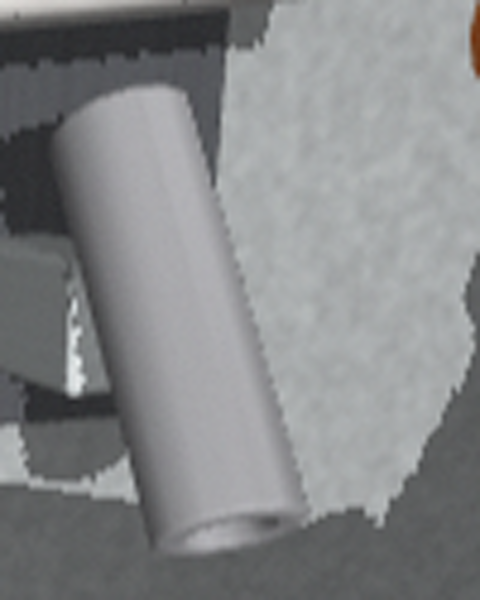

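View pics/s7m.png

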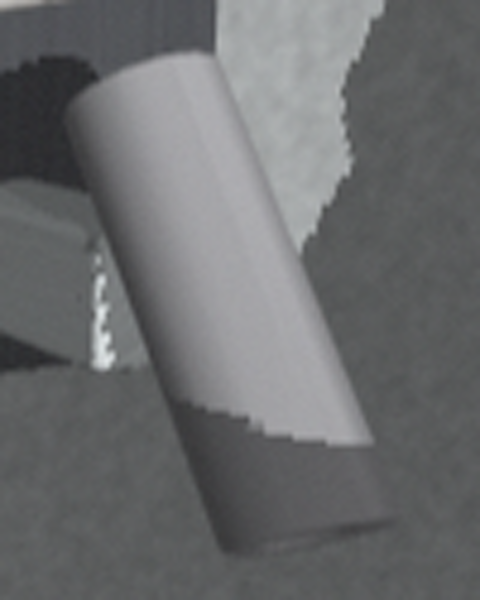

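```bash
cat > fit.py <<'E'
from h import *
import pickle
S={n:pickle.load(open(n+".pkl","rb")) for n in("s5","s7")}
S8=pickle.load(open("s8.pkl","rb"))
# wrist1 cam
s=dict(S["s7"]); 
Rc=s["R"]; C=-Rc.T@s["t"]
Rt=Rot.from_euler("xyz",[-179.98648,.100577,-175.80355],degrees=True).as_matrix(); pt=np.array([.52353,-.23581,.22703])
Rct=Rt.T@Rc.T; Ct=Rt.T@(C-pt)
R1=Rot.from_euler("xyz",[180,0,-179.9],degrees=True).as_matrix(); p1=np.array([.613,0,.2267])
s["R"]=(R1@Rct).T; s["t"]=-s["R"]@(R1@Ct+p1); S["w1"]=s
z=lambda u,k,o:((u[0]+.5)/k-.5+o[0],(u[1]+.5)/k-.5+o[1])
def axis(y,e): return np.array([np.cos(y)*np.cos(e),np.sin(y)*np.cos(e),np.sin(e)])
def corners(cam,Q,d,r=.014):
    C=-cam["R"].T@cam["t"]; w=C-Q; w-=d*(w@d); D=np.linalg.norm(w); w/=D; b=np.cross(d,w)
    return [proj(cam,Q+r*(r/D*w+sg*np.sqrt(1-(r/D)**2)*b))[0] for sg in(1,-1)]
o5=[z(u,4.8,(460,80)) for u in[(152,540),(305,512),(53,150),(187,92)]]
o7=[z(u,4.8,(505,115)) for u in[(222,552),(395,520),(68,108),(215,58)]]
ow=z((400,443),4.4,(210,0))
def pair(o,c):
    # match ordering by column
    c=sorted(c,key=lambda q:q[0]); return [c[0]-o[0],c[1]-o[1]]
def res(v,full=False):
    M=v[:3]; d=axis(v[3],np.deg2rad(35)); r=[]
    for o,n in((o5,"s5"),(o7,"s7")):
        r+=pair(o[:2],corners(S[n],M,d)); r+=pair(o[2:],corners(S[n],M-.095*d,d))
    r+=[proj(S["w1"],M)[0]-ow]
    sc=S8["scene"]; r+=[0.5*(proj(sc,M)[0]-np.array([300.6,180.0]))]
    r=np.concatenate(r)
    return np.r_[r,(M[2]-.12)/.0005] if not full else r
f=least_squares(res,[.531,-.0125,.12,.22],loss="soft_l1")
print(f.x[:3],np.degrees(f.x[3])); print(res(f.x,True).reshape(-1,2).round(1))
M=f.x[:3]; print("side",proj(S8["side"],M))
E
python3 fit.py
```

```text
[ 0.53124048 -0.01434728  0.11976493] 12.532442687827832
[[-0.7  1.6]
 [ 1.1  0.2]
 [-1.  -1.8]
 [ 0.8  0.1]
 [-0.7  0.5]
 [ 1.9 -0.7]
 [-1.5  0.5]
 [ 1.1 -1.1]
 [-0.3  0.4]
 [-0.7  0. ]]
side [[337.6727898  207.46657493]]
```

```bash
cat > cmd.py <<'E'
from h import *
L=[(0,0,80,0,62,0),(0,0,10,0,0,0),(0,0,0,6,3,94),(0,)*6,(0,0,0,25,100,-105),(0,0,0,30,200,0),(0,0,0,50,106,0),(0,0,0,0,0,100),(0,0,0,0,0,1),(0,0,0,0,0,-120),(0,0,0,-36,-360,0),(0,0,-8,-20,-240,0),(0,0,3.8,40.6,-39.5,110),(0,0,0,0,0,90.5),(0,0,0,0,0,-170),(0,0,-8.5,-176,245,-20),(0,-35,0,0,0,0)]
def pose(extra=[]):
    R=Rot.from_euler("xyz",[180,0,-90],degrees=True).as_matrix(); p=np.array([.675,0,.22665])
    for a in L+list(extra):
        p=p+R@(np.array(a[3:])/1000); R=R@Rot.from_rotvec(a[:3],degrees=True).as_matrix()
    return R,p
M=np.array([.5312,-.0143,.1198]); e=np.deg2rad(35); y=np.deg2rad(12.6)
d=np.array([np.cos(y)*np.cos(e),np.sin(y)*np.cos(e),np.sin(e)]); G=np.array([.050,-.0003,-.019])
def want(s,R,p,R2=None):
    R2=R if R2 is None else R2
    return R.T@(M+d*s-R2@G-p)*1000
E
python3 - <<'E'
from cmd import *
R,p=pose(); print(p,Rot.from_matrix(R).as_euler("xyz",degrees=True)); print(tool()[1],get_obs()["orientation"])
Rd=np.c_[-d,np.cross([0,0,1],d)/np.cos(e),np.cross(-d,np.cross([0,0,1],d)/np.cos(e))]
print("turn",Rot.from_matrix(R.T@Rd).as_rotvec(degrees=True))
for s in (.125,.105,.09,.08,.06,.03,0): print(s,want(s,R,p,Rd).round(1))
E
```

```text
[0.68087644 0.02146595 0.24615   ] [-180.    35.  -167.3]
[0.68167252 0.02152515 0.24638275] [-179.98400109   34.98437238 -167.30020874]
turn [ 5.73576436e-02 -9.98155481e-15  8.19152044e-02]
0.125 [23.5 -2.  34.2]
0.105 [43.5 -1.9 34.2]
0.09 [58.5 -1.9 34.2]
0.08 [68.5 -1.9 34.2]
0.06 [88.5 -1.9 34.2]
0.03 [118.5  -1.8  34.2]
0 [148.5  -1.8  34.2]
```

```bash
mv cmd.py track.py; python3 -m inch '[{"ax":0,"ay":0,"az":0,"dx":3,"dy":-1,"dz":10,"fingers":5},{"ax":0,"ay":0,"az":0,"dx":10,"dy":-1.9,"dz":24,"fingers":5},{"ax":0,"ay":0,"az":0,"dx":22,"dy":-1.9,"dz":34.2,"fingers":5},{"ax":0,"ay":0,"az":0,"dx":35,"dy":-1.9,"dz":34.2,"fingers":5},{"ax":0,"ay":0,"az":0,"dx":45,"dy":-1.9,"dz":34.2,"fingers":5},{"ax":0,"ay":0,"az":0,"dx":50,"dy":-1.9,"dz":34.2,"fingers":5},{"ax":0,"ay":0,"az":0,"dx":50,"dy":-1.9,"dz":34.2,"fingers":5}]'
sed -i 's/(0,-35,0,0,0,0)\]/(0,-35,0,0,0,0),(0,0,0,50,-1.9,34.2)]/' track.py
python3 - <<'E'
from track import *
import pickle
S={}
for n in ["scene","side"]: S[n]=cam(n)
pickle.dump(S,open("s9.pkl","wb"))
a=S["side"]["image"][:,:,::-1]; cv2.imwrite("pics/side9z.png",cv2.resize(a[160:240,300:380],None,fx=7,fy=7,interpolation=cv2.INTER_CUBIC))
a=S["scene"]["image"][:,:,::-1]; cv2.imwrite("pics/scene9z.png",cv2.resize(a[150:210,260:340],None,fx=8,fy=8,interpolation=cv2.INTER_CUBIC))
R,p=pose();print(p,tool()[1])
for n,k,o in (("side",7,(300,160)),("scene",8,(260,150))):
    for q in (M,p+R@(G+[.085,0,0]),p+R@G): print(n,(proj(S[n],q)[0]-o)*k)
E
```

```text
clock: 19.55
tool_pos: [0.6598, 0.0142, 0.1879]
orientation: [-180.0, 34.9, -167.3]
force: [-0.6, -0.4, -2.3]
opening: 0.0159
[0.66047499 0.01492064 0.18945618] [0.6608061  0.01457227 0.18906889]
side [263.57537498 332.20362088]
side [276.279261   305.94383965]
side [352.69808824 142.17101353]
scene [312.96339168 240.06720912]
scene [303.39803265 241.7662228 ]
scene [241.62075052 254.58071503]
```

View pics/side9z.png

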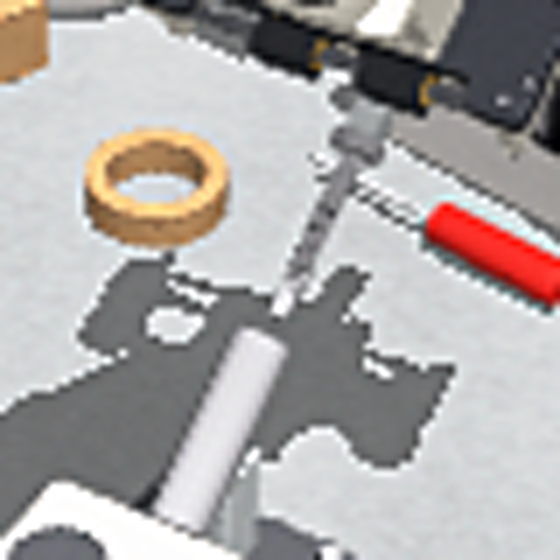

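View pics/scene9z.png

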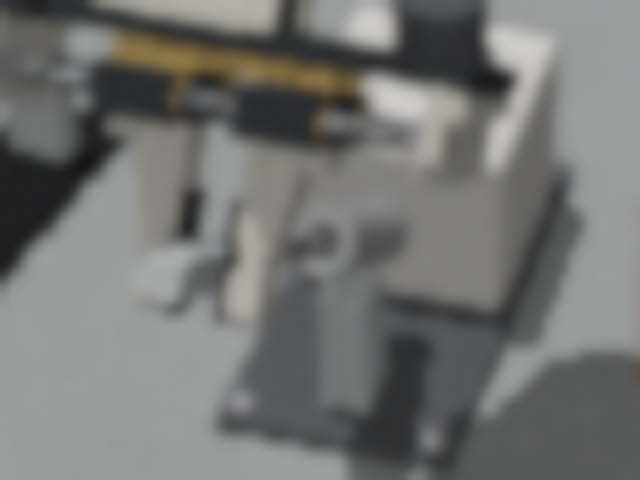

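```bash
python3 -m inch '[{"ax":0,"ay":0,"az":0,"dx":5,"dy":0,"dz":0,"fingers":5},{"ax":0,"ay":0,"az":0,"dx":10,"dy":0,"dz":0,"fingers":5},{"ax":0,"ay":0,"az":0,"dx":14,"dy":0,"dz":0,"fingers":5},{"ax":0,"ay":0,"az":0,"dx":17,"dy":0,"dz":0,"fingers":5},{"ax":0,"ay":0,"az":0,"dx":20,"dy":0,"dz":0,"fingers":5},{"ax":0,"ay":0,"az":0,"dx":20,"dy":0,"dz":0,"fingers":5}]'
sed -i 's/(0,0,0,50,-1.9,34.2)\]/(0,0,0,50,-1.9,34.2),(0,0,0,20,0,0)]/' track.py
python3 - <<'E'
from track import *
import pickle
S={}
for n in ["scene","side"]: S[n]=cam(n)
pickle.dump(S,open("s10.pkl","wb"))
a=S["side"]["image"][:,:,::-1]; cv2.imwrite("pics/side10z.png",cv2.resize(a[160:240,300:380],None,fx=7,fy=7,interpolation=cv2.INTER_CUBIC))
a=S["scene"]["image"][:,:,::-1]; cv2.imwrite("pics/scene10z.png",cv2.resize(a[150:210,260:340],None,fx=8,fy=8,interpolation=cv2.INTER_CUBIC))
for i in range(3): print(get_obs()["force"],get_obs()["moment"])
R,p=pose();print(p,tool()[1])
E
```

```text
clock: 20.4
tool_pos: [0.6452, 0.0096, 0.1811]
orientation: [179.6, 34.7, -167.3]
force: [0.2, 1.2, -2.0]
opening: 0.0159
[ 0.51704794  1.20713194 -2.22519995] [0.0578696  1.90340033 0.06876175]
[ 0.51704794  1.20713194 -2.22519995] [0.0578696  1.90340033 0.06876175]
[ 0.51704794  1.20713194 -2.22519995] [0.0578696  1.90340033 0.06876175]
[0.64449277 0.01131889 0.17798465] [0.6452038  0.00948938 0.18108259]
```

View pics/side10z.png

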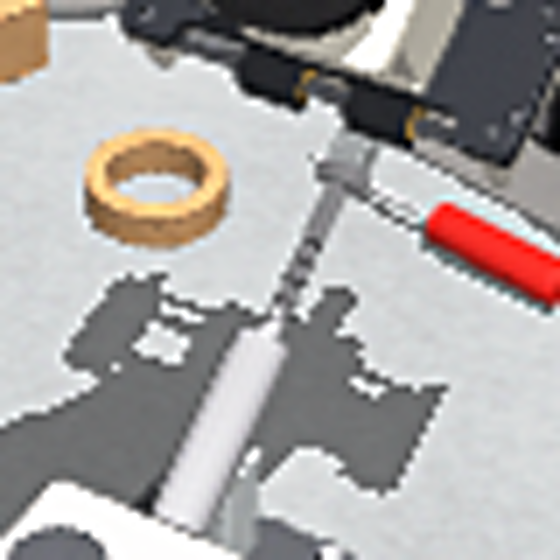

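View pics/scene10z.png

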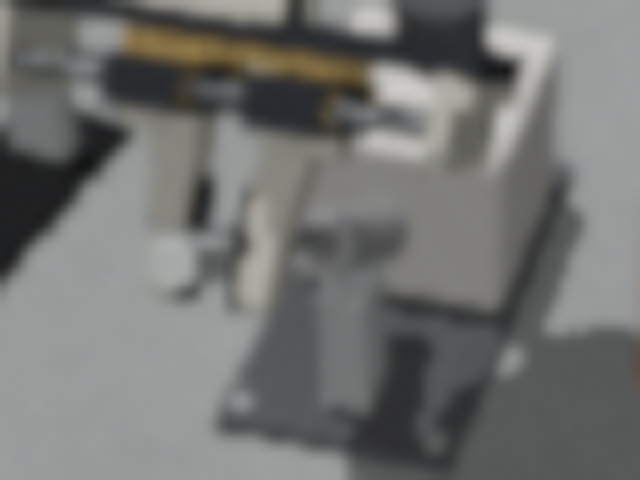

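```bash
python3 -m inch '[{"ax":0,"ay":0,"az":0,"dx":0,"dy":0,"dz":0,"fingers":5},{"ax":0,"ay":0,"az":0,"dx":0,"dy":0,"dz":0,"fingers":5}]'
python3 - <<'E'
from track import *
R,p=pose()
for i in range(6):
    s=cam("side"); o=get_obs(); print(o["force"].round(2),o["moment"].round(2), (R.T@(o["tool_pos"]-p)*1000).round(1), o["orientation"].round(2))
E
```

```text
clock: 20.75
tool_pos: [0.6452, 0.0094, 0.1811]
orientation: [179.6, 34.7, -167.3]
force: [0.4, 1.6, -2.3]
opening: 0.0159
[ 0.2   2.42 -2.14] [0.13 1.81 0.13] [-2.  -2.  -2.4] [ 179.63   34.68 -167.3 ]
[ 1.35  2.2  -2.08] [0.08 1.9  0.16] [-2.  -2.  -2.4] [ 179.63   34.68 -167.3 ]
[ 0.39  1.91 -2.17] [0.1  1.87 0.09] [-2.  -2.  -2.4] [ 179.63   34.68 -167.3 ]
[ 0.14  1.68 -2.21] [0.16 1.82 0.21] [-2.  -2.1 -2.4] [ 179.63   34.68 -167.3 ]
[ 1.68  1.7  -2.44] [0.2  1.85 0.15] [-2.  -2.1 -2.4] [ 179.63   34.69 -167.3 ]
[ 0.99  2.07 -2.99] [0.16 1.79 0.2 ] [-2.  -2.1 -2.4] [ 179.63   34.68 -167.3 ]
```

```bash
python3 - <<'E'
from track import *
o=get_obs(); print(o["joint_pos"].round(2),o["qvel"].round(2),o["tau"].round(2))
E
```

```text
[  14.7     4.17  -50.2    38.75   -1.22 -130.39] [ 0.06  0.01 -0.02  0.07 -0.12 -0.03] [ -1.04 -31.01  24.13   3.47   0.93   0.24]
```

The arm didn't follow the last command. J5 is at -1.2°, against its limit of -0.11°, because the tool points almost along the forearm. The rod can be turned about its own axis, so I'll back off, model the joint angles and roll the tool about the rod axis.

```bash
python3 -m inch '[{"ax":0,"ay":0,"az":0,"dx":-6,"dy":0,"dz":0,"fingers":5},{"ax":0,"ay":0,"az":0,"dx":-16,"dy":0,"dz":0,"fingers":5},{"ax":0,"ay":0,"az":0,"dx":-30,"dy":0,"dz":0,"fingers":5},{"ax":0,"ay":0,"az":0,"dx":-45,"dy":0,"dz":0,"fingers":5},{"ax":0,"ay":0,"az":0,"dx":-55,"dy":0,"dz":0,"fingers":5},{"ax":0,"ay":0,"az":0,"dx":-60,"dy":0,"dz":0,"fingers":5},{"ax":0,"ay":0,"az":0,"dx":-60,"dy":0,"dz":0,"fingers":5}]'
sed -i 's/(0,0,0,20,0,0)\]/(0,0,0,20,0,0),(0,0,0,-60,0,0)]/' track.py
python3 - <<'E'
from track import *
R,p=pose(); o=get_obs()
print((R.T@(o["tool_pos"]-p)*1000).round(1), o["orientation"].round(2),o["joint_pos"].round(3).tolist(),o["tool_pos"].tolist(),o["moment"])
def RR(j,s4):
    j=np.array(j); r=lambda a,x:Rot.from_euler(a,x,degrees=True).as_matrix()
    return r("z",j[0])@r("y",j[1]-j[2])@r("x",s4*j[3])@r("y",-j[4])@r("x",-j[5])
j0=[16.507,20.546,.682,0,-70.136,-16.507]
C=RR(j0,1).T@Rot.from_euler("xyz",[180,0,-90],degrees=True).as_matrix(); print(C.round(3))
Rm=Rot.from_euler("xyz",o["orientation"],degrees=True).as_matrix()
for s4 in(1,-1):
    print(s4,np.degrees(Rot.from_matrix(Rm.T@RR(o["joint_pos"],s4)@C).magnitude()))
E
```

```text
clock: 21.92
tool_pos: [0.6931, 0.02, 0.2149]
orientation: [179.6, 34.7, -167.3]
force: [0.7, -0.4, -3.3]
opening: 0.0156
[-1.6 -2.3 -2. ] [ 179.64   34.65 -167.32] [19.18, 6.538, -34.283, 12.934, -15.033, -107.854] [0.6931402624990062, 0.019950507516129763, 0.21493938071309557] [-0.56012687  2.09016224 -0.03326021]
[[-0. -0.  1.]
 [-1. -0. -0.]
 [ 0. -1. -0.]]
1 25.86753372618258
-1 2.984080608205587e-14
```

```bash
cat > kin.py <<'E'
from h import *
r=lambda a,x:Rot.from_euler(a,x,degrees=True).as_matrix()
Cm=np.array([[0,0,1],[-1,0,0],[0,-1,0.]])
def RR(j): return r("z",j[0])@r("y",j[1]-j[2])@r("x",-j[3])@r("y",-j[4])@r("x",-j[5])@Cm
def fkp(v,j):
    a1,b,h,L2,Lf,a3,Lt=v; R=RR(j)
    return r("z",j[0])@(np.array([a1,b,h])+r("y",j[1])@[0,0,L2]+r("y",j[1]-j[2])@[Lf,0,a3])+R@[0,0,Lt]
D=[([16.507,20.546,.682,0,-70.136,-16.507],[.675,0,.22665]),
([18.232856,14.7713465,-7.53799861,0,-67.695,-108.158],[.613,0,.22665]),
([14.7,4.17,-50.2,38.75,-1.22,-130.39],[.6452,.0094,.1811]),
([19.18,6.538,-34.283,12.934,-15.033,-107.854],[.69314,.01995,.21494])]
f=least_squares(lambda v:np.concatenate([fkp(v,j)-p for j,p in D]+[0.003*(v-[0,-.2,.4,.5,.5,0,.3])]),[0,-.2,.4,.5,.5,0,.3])
V=f.x
lo=np.array([-176.03,-82.01,-58.28,-173.87,-174.79,-173.66]);hi=np.array([176.03,121.73,71.71,95.51,-.11,173.66])
def ik(R,p,j0):
    g=lambda j:np.r_[(fkp(V,j)-p)*10,Rot.from_matrix(R.T@RR(j)).as_rotvec()]
    q=least_squares(g,np.clip(j0,lo+.01,hi-.01),bounds=(lo,hi),x_scale=30.); return q.x,np.linalg.norm(q.fun)
if __name__=="__main__":
    print(V.round(4)); print([((fkp(V,j)-p)*1000).round(2) for j,p in D])
E
python3 kin.py; python3 - <<'E'
from kin import *
from track import M,d,G,e,y
left=np.cross([0,0,1],d)/np.cos(e); Rd=np.c_[-d,left,np.cross(-d,left)]
for phi in (-40,-30,-20,20,30,40):
    R=Rd@r("x",phi)
    for s in(.14,.09,.05,0):
        p=M+d*s-R@G
        best=None
        for j4 in(-150,-90,-45,0,45,90):
            j,c=ik(R,p,[18,6,-40,j4,-30,-90-j4])
            if best is None or c<best[1]: best=(j,c)
        print(phi,s,best[0].round(1),best[1].round(4))
E
```

```text
[ 0.2173 -0.1818 -0.1058  0.5965  0.1871  0.1181  0.2797]
[array([-7.09,  8.34, -6.18]), array([ 1.69, 11.1 ,  2.78]), array([  6.22, -30.29,  -5.35]), array([-2.61, 10.59,  8.76])]
-40 0.14 [  1.2  17.3 -33.8 -77.5 -47.2  -4.6] 0.0
-40 0.09 [  0.4  15.1 -45.9 -86.2 -46.3   9. ] 0.0
-40 0.05 [ -0.3  13.8 -55.2 -93.3 -46.5  20.1] 0.0
-40 0 [ -0.7  13.5 -58.3 -86.9 -44.6  17.8] 0.1257
-30 0.14 [  4.6  13.8 -34.1 -73.9 -36.  -11.6] 0.0
-30 0.09 [  4.   11.2 -46.2 -86.8 -34.7   4.7] 0.0
-30 0.05 [  3.4   9.6 -55.4 -97.3 -35.3  18.1] 0.0
-30 0 [  3.1   9.3 -58.3 -89.1 -33.9  13. ] 0.1282
-20 0.14 [  8.7  10.8 -34.7 -65.4 -24.6 -23.2] 0.0
-20 0.09 [  8.3   7.9 -46.7 -85.7 -22.5  -0.9] 0.0
-20 0.05 [   8.     6.1  -55.8 -102.8  -23.2   17.9] 0.0
-20 0 [  7.7   5.7 -58.3 -89.6 -22.4   6.8] 0.1336
20 0.14 [  28.2    6.6  -40.6   66.2  -31.2 -167.3] 0.0
20 0.09 [  28.8    4.1  -49.2   70.7  -29.  -173.7] 0.0482
20 0.05 [  28.9    2.6  -54.3   69.8  -27.  -173.7] 0.112
20 0 [  28.7    1.6  -58.3   63.3  -25.4 -170.5] 0.219
30 0.14 [  32.     8.2  -41.7   69.1  -42.2 -173.7] 0.0187
30 0.09 [  32.2    6.1  -48.3   67.5  -39.5 -173.7] 0.1009
30 0.05 [  32.3    4.5  -53.5   66.4  -37.  -173.7] 0.1671
30 0 [  32.2    3.3  -58.3   62.3  -34.5 -173.7] 0.26
40 0.14 [  34.4   10.9  -40.5   66.8  -52.1 -173.7] 0.0753
40 0.09 [  34.7    8.7  -47.3   64.8  -48.7 -173.7] 0.1621
40 0.05 [  34.8    7.   -52.6   63.4  -45.7 -173.7] 0.2314
40 0 [  34.6    5.4  -58.3   60.6  -41.9 -173.7] 0.3204
```

```bash
python3 - <<'E'
import re
s=open("kin.py").read()
s=s.replace("a1,b,h,L2,Lf,a3,Lt=v; R=RR(j)","a1,b,h,L2,Lf,a3,Lt,y4,z4=v; R=RR(j)")
s=s.replace('+r("y",j[1]-j[2])@[Lf,0,a3])','+r("y",j[1]-j[2])@(np.array([Lf,0,a3])+r("x",-j[3])@[0,y4,z4]))')
s=s.replace("0.003*(v-[0,-.2,.4,.5,.5,0,.3])]),[0,-.2,.4,.5,.5,0,.3])","1e-4*(v-[0,-.1,.4,.5,.5,0,.3,-.1,0])]),[0,-.1,.4,.5,.5,0,.3,-.1,0])")
open("kin.py","w").write(s)
E
python3 kin.py
```

```text
[-6.000e-04  2.000e-04  1.987e-01  6.021e-01  4.640e-01  2.000e-04
  3.782e-01 -1.920e-01 -1.000e-04]
[array([-0.  ,  0.  ,  0.03]), array([ 0.01,  0.01, -0.05]), array([ 0.  ,  0.  , -0.02]), array([-0.01, -0.02,  0.04])]
```

```bash
python3 - <<'E'
from kin import *
from track import M,d,G,e,y
left=np.cross([0,0,1],d)/np.cos(e); Rd=np.c_[-d,left,np.cross(-d,left)]
for phi in (-60,-45,-30,-15,0,15,30,45,60):
    for s in(.14,.05,0):
        R=Rd@r("x",phi); p=M+d*s-R@G; seen=[]
        for j4 in(-160,-120,-80,-40,0,40,80):
            j,c=ik(R,p,[15,6,-40,j4,-30,-90-j4])
            if c<1e-3 and not any(np.abs(j-k).max()<1 for k in seen): seen.append(j); print(phi,s,j.round(1),"margin",np.minimum(j-lo,hi-j).min().round(1))
E
```

```text
-60 0.14 [-18.3  34.1  13.9 -63.  -92.6 -27.5] margin 57.8
-60 0.05 [-21.2  33.8   4.4 -61.5 -90.7 -18.2] margin 62.7
-60 0 [-23.1  34.2  -0.4 -60.6 -89.5 -12.9] margin 57.9
-45 0.14 [-14.3  25.4   6.  -56.8 -76.6 -30.8] margin 64.3
-45 0.05 [-17.8  24.6  -3.4 -57.7 -74.7 -21.6] margin 54.9
-45 0 [-20.1  24.7  -8.2 -58.  -73.7 -16.2] margin 50.1
-30 0.14 [ -6.9  17.2  -2.3 -48.3 -58.6 -38.9] margin 56.0
-30 0.05 [-10.7  15.7 -11.4 -51.9 -56.4 -29.3] margin 46.9
-30 0 [-13.4  15.6 -16.  -54.  -55.6 -23.3] margin 42.3
-15 0.14 [  5.5  10.6 -12.8 -32.  -37.9 -57.6] margin 37.8
-15 0.05 [  2.6   8.3 -21.3 -38.5 -34.3 -47.9] margin 34.2
-15 0 [  0.1   7.6 -25.4 -43.  -33.1 -41. ] margin 32.9
0 0.14 [  19.3    6.5  -36.5   17.6  -12.8 -112.7] margin 12.7
```

```bash
cat > go.py <<'E'
from kin import *
from track import M,d,G,e,y
left=np.cross([0,0,1],d)/np.cos(e); Rd=np.c_[-d,left,np.cross(-d,left)]
def base(n=4):
    P=[];Q=[]
    for i in range(n):
        snapshot("side"); o=get_obs(); P.append(o["tool_pos"]);Q.append(o["orientation"])
    R=Rot.from_euler("xyz",Q,degrees=True).mean().as_matrix(); return R,np.mean(P,0)
def delta(R0,p0,R1,p1): return Rot.from_matrix(R0.T@R1).as_rotvec(degrees=True).round(2),(R0.T@(p1-p0)*1000).round(1)
def line(s,phi,M=M):
    R=Rd@r("x",phi); return R,M+d*s-R@G
E
python3 - <<'E'
from go import *
R,p=base(); print(p,Rot.from_matrix(R).as_euler("xyz",degrees=True))
for s in(.14,.11): print(s,delta(R,p,*line(s,-20)))
E
```

```text
[0.69270876 0.01984798 0.21462917] [ 179.63668929   34.62488007 -167.31601627]
0.14 (array([-19.59,  -0.38,   0.  ]), array([-0.4,  8.7,  0.8]))
0.11 (array([-19.59,  -0.38,   0.  ]), array([29.6,  8.7,  1. ]))
```

```bash
python3 -m inch '[{"ax":-3,"ay":0,"az":0,"dx":0,"dy":1.3,"dz":0,"fingers":5},{"ax":-7,"ay":-0.1,"az":0,"dx":0,"dy":3,"dz":0,"fingers":5},{"ax":-12,"ay":-0.2,"az":0,"dx":0,"dy":5,"dz":0,"fingers":5},{"ax":-16,"ay":-0.3,"az":0,"dx":0,"dy":7,"dz":0.5,"fingers":5},{"ax":-19.6,"ay":-0.4,"az":0,"dx":8,"dy":8.7,"dz":1,"fingers":5},{"ax":-19.6,"ay":-0.4,"az":0,"dx":20,"dy":8.7,"dz":1,"fingers":5},{"ax":-19.6,"ay":-0.4,"az":0,"dx":30,"dy":8.7,"dz":1,"fingers":5},{"ax":-19.6,"ay":-0.4,"az":0,"dx":30,"dy":8.7,"dz":1,"fingers":5}]'
python3 - <<'E'
from go import *
import pickle
R,p=base(); print(p,get_obs()["joint_pos"].round(1))
for s in(.11,.098): print(s,delta(R,p,*line(s,-20)))
S={}
for n in ["scene","side"]: S[n]=cam(n)
pickle.dump(S,open("s11.pkl","wb"))
a=S["side"]["image"][:,:,::-1]; cv2.imwrite("pics/side11z.png",cv2.resize(a[150:240,300:390],None,fx=6,fy=6,interpolation=cv2.INTER_CUBIC))
a=S["scene"]["image"][:,:,::-1]; cv2.imwrite("pics/scene11z.png",cv2.resize(a[150:210,260:340],None,fx=8,fy=8,interpolation=cv2.INTER_CUBIC))
E
```

```text
clock: 23.12
tool_pos: [0.6666, 0.0236, 0.1968]
orientation: [160.0, 35.0, -167.4]
force: [0.5, 0.0, -1.5]
opening: 0.0157
[0.66774257 0.0238704  0.1977593 ] [ -0.2  11.7 -11.7 -40.8 -44.  -46.4]
0.11 (array([0.01, 0.07, 0.09]), array([ 0.7, -0.8,  0.1]))
0.098 (array([0.01, 0.07, 0.09]), array([12.7, -0.8,  0.1]))
```

View pics/side11z.png

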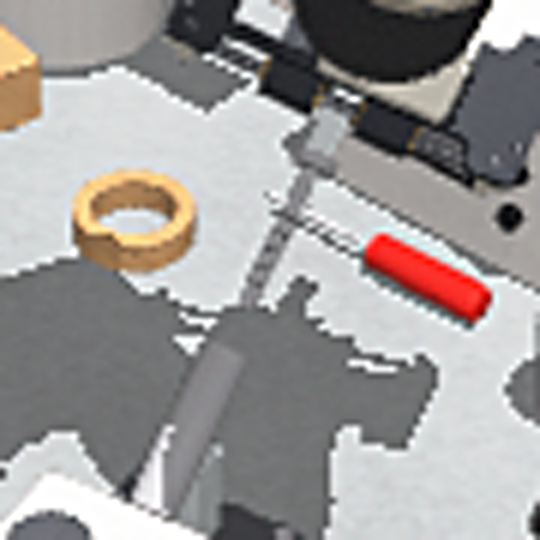

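View pics/scene11z.png

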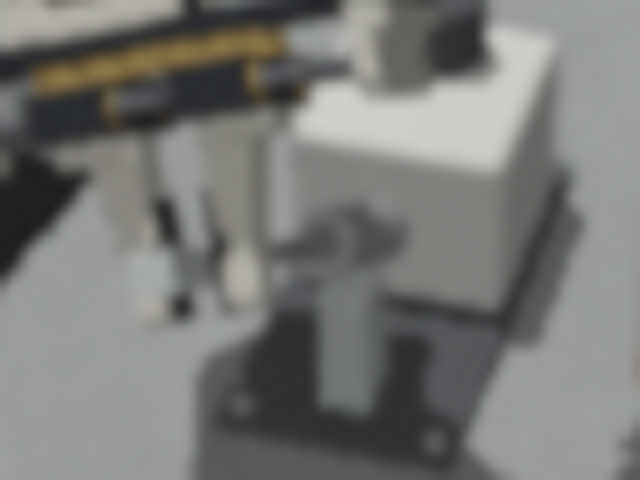

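```bash
cat > pitch.py <<'E'
from go import *
import sys
def meas(s,verbose=True):
    g=cv2.cvtColor(s["image"],cv2.COLOR_RGB2GRAY).astype(float)
    g=cv2.GaussianBlur(g,(1,5),0)
    out=[]
    for row in range(4,165,4):
        l=g[row,295:345]; gr=np.gradient(l)
        out.append((row,l))
    return out
if __name__=="__main__":
    s=cam("wrist"); cv2.imwrite("pics/wrist12.png",s["image"][:,:,::-1])
    import pickle; pickle.dump(s,open("s12.pkl","wb"))
    cv2.imwrite("pics/wrist12z.png",cv2.resize(s["image"][0:200,270:370,::-1],None,fx=3,fy=3,interpolation=cv2.INTER_CUBIC))
E
python3 pitch.py
```

```text
(no output)
```

View pics/wrist12.png

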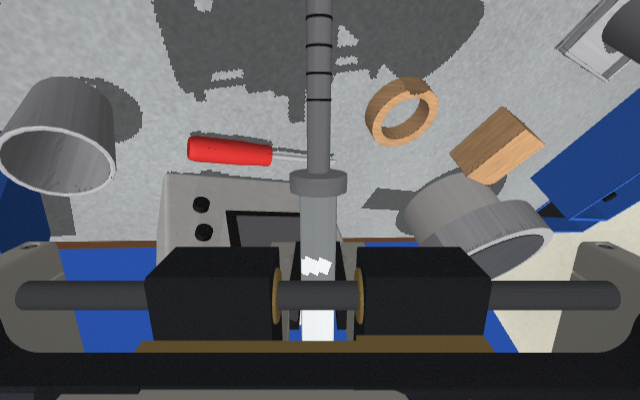

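```bash
python3 - <<'E'
from go import *
import pickle
for nm in ("s7","s12"):
    s=pickle.load(open(nm+".pkl","rb")); g=cv2.cvtColor(s["image"],cv2.COLOR_RGB2GRAY).astype(float)
    print(nm); 
    for row in (6,26,60,90,115,130,150,160): print(row,g[row,300:338].astype(int))
    print(g[0:110,318].astype(int))
E
```

```text
s7
6 [162 158 158 162 165 140 103 137 146 154 159 164 168 172 177 181 186 188
 187 183 179 177 174 173 165 161 151 142 133 119 109  79 172 171 166 164
 167 165]
26 [165 161 157 158 159 160 101 138 146 155 162 167 170 170 176 183 189 188
 185 180 101 167 172 169 165 159 153 140 130 119 100  91 163 166 168 170
 168 167]
60 [ 49  50  50  48  51  52  83 136 150 157 165 168 170 173 179 186 185 186
 184 180 177 175 171 168 165 157 146 135 124 116  82  52  44  45  43  45
  45  44]
90 [ 45  46  49  48  47  49  75 130 153 159 166 169 173 175 181 184 186 184
 183 179 176 173 170 167 162 155 144 131 121 105  64  21  23  24  36  41
  34  33]
115 [ 48  47  47  48  46  45  65 128 153 161 165 118 173 177 181 184 184 183
 182 178 173 172 167 165 160 151 141 127 117  92  52  41  41  39  42  41
  43  39]
130 [ 44  46  42  42  43  42  52 126 160 161 167 169 174 178 181 183 184 183
 180 177 173 172 166 163 160 149 136 124 114  85  41  39  40  37  42  40
  38  39]
150 [ 42  41  38  43  39  40  51 122 159 163 167 170 176 177 182 183 183 183
 180 176 176 169 165 162 156 146 130 118 106  80  39  36  38  38 
[... 1652 characters left out ...]
1 112 111
 109 111 108 110 109 108 108 106 102  98  94  78 147 167 164 164 166 169
 167 164]
160 [186 187 190 188 189 190 189  87 101 101 104 104 106 106 109 111 111 109
 109 109 109 109 110 107 110 105  99  97  93  79 141 147 154 152 150 163
 153 165]
[110 111 112 109 112 112 110 110 111 109 111 110 111  85  27  26  62  97
 112 111 110 111 112 112 111 111 111 112 111 110 110 110 110 109 110 111
 111 111 110 109 108 110  94  55  25  49  93 109 111 110 109 111 110 110
 111 109 111 111 109 111 109 108 110 109 111 109 109 108 110 111 110  83
  24  33  85 111 109 110 111 110 110 109 110 109 110 110 110 109 110 110
 108 111 110 108 110 110 110 111  84  23  51  90 111 110 110 111 111 111
 109 112]
```

```bash
python3 - <<'E'
from go import *
import pickle
s=pickle.load(open("s7.pkl","rb"))
C=-s["R"].T@s["t"]; Rt=Rot.from_euler("xyz",[-179.98648,.100577,-175.80355],degrees=True).as_matrix(); pt=np.array([.52353,-.23581,.22703])
Rt,pt=Rt,pt
rows=np.array([14.53,44.3,72.5,99.6])
def pt_tool(x,h,th): # rod coordinate: distance x from grip towards tip, height h above axis, droop th
    c,sn=np.cos(th),np.sin(th); return np.array([x*c-h*(-sn)*-1*-1 if False else x*c+h*sn*-1*-1*0 + (-h)*(-sn)*0 + h*sn*0,0,0])
def row(x,h,th):
    # droop: tip dir = (cos,0,sin) (tool z is down); up normal=(sin,0,-cos)
    q=np.array([x*np.cos(th)+h*np.sin(th),0,x*np.sin(th)-h*np.cos(th)])+[0,0,-.019]
    return proj(s,Rt@q+pt)[0][1]
for th in np.deg2rad([-4,-2,0,2,4]):
    from scipy.optimize import brentq
    xs=[brentq(lambda x:row(x,.005,th)-rr,.03,.13) for rr in rows]
    xc=brentq(lambda x:row(x,.013,th)-179.4,.02,.09)
    print(np.degrees(th),np.round(np.array(xs)*1000,2),np.diff(xs)*1000,xc*1000, "ring-collar",(np.array(xs)-xc)*1000)
E
```

```text
-4.0 [109.31  99.94  90.55  81.  ] [-9.36174566 -9.39419864 -9.55331147] 51.808308991128285 ring-collar [57.49812408 48.13637842 38.74217978 29.18886831]
-2.0 [109.83 100.16  90.49  80.72] [-9.67809316 -9.66217985 -9.77540675] 50.85117559502748 ring-collar [58.98311159 49.30501843 39.64283858 29.86743183]
0.0 [110.51 100.49  90.55  80.54] [-10.0126801   -9.94484729 -10.00955686] 49.968719281813996 ring-collar [60.53699788 50.52431778 40.57947049 30.56991363]
2.0 [111.33 100.96  90.71  80.46] [-10.36775132 -10.24398679 -10.25719606] 49.156931879598204 ring-collar [62.16879709 51.80104576 41.55705898 31.29986292]
4.0 [112.3  101.55  90.99  80.47] [-10.74577891 -10.56153631 -10.51985692] 48.41233816512347 ring-collar [63.88806703 53.14228812 42.58075181 32.06089489]
```

```bash
python3 -m inch '[{"ax":0,"ay":0,"az":0,"dx":5,"dy":-0.7,"dz":0,"fingers":5},{"ax":0,"ay":0,"az":0,"dx":11,"dy":-0.7,"dz":0,"fingers":5},{"ax":0,"ay":0,"az":0,"dx":17,"dy":-0.7,"dz":0,"fingers":5},{"ax":0,"ay":0,"az":0,"dx":22,"dy":-0.7,"dz":0,"fingers":5},{"ax":0,"ay":0,"az":0,"dx":26,"dy":-0.7,"dz":0,"fingers":5},{"ax":0,"ay":0,"az":0,"dx":30,"dy":-0.7,"dz":0,"fingers":5},{"ax":0,"ay":0,"az":0,"dx":32,"dy":-0.7,"dz":0,"fingers":5},{"ax":0,"ay":0,"az":0,"dx":32,"dy":-0.7,"dz":0,"fingers":5}]'
python3 - <<'E'
from go import *
import pickle
R,p=base(4); o=get_obs(); print(p,o["joint_pos"].round(1),o["force"].round(1),o["moment"].round(2))
for s in(.08,.07): print(s,delta(R,p,*line(s,-20)))
S={}
for n in ["wrist","side","scene"]: S[n]=cam(n)
pickle.dump(S,open("s13.pkl","wb"))
a=S["side"]["image"][:,:,::-1]; cv2.imwrite("pics/side13z.png",cv2.resize(a[150:240,300:390],None,fx=6,fy=6,interpolation=cv2.INTER_CUBIC))
cv2.imwrite("pics/wrist13.png",S["wrist"]["image"][:,:,::-1])
E
```

```text
clock: 24.48
tool_pos: [0.6425, 0.017, 0.1787]
orientation: [160.0, 35.1, -167.4]
force: [0.3, -0.5, -2.2]
opening: 0.0155
[0.64266922 0.01703361 0.17883465] [ -1.6  11.1 -14.8 -42.9 -43.  -42.7] [ 0.5  0.2 -2.4] [-1.81  1.68  0.03]
0.08 (array([0.02, 0.07, 0.04]), array([-1.4,  0.6, -0. ]))
0.07 (array([0.02, 0.07, 0.04]), array([ 8.6,  0.6, -0. ]))
```

View pics/side13z.png

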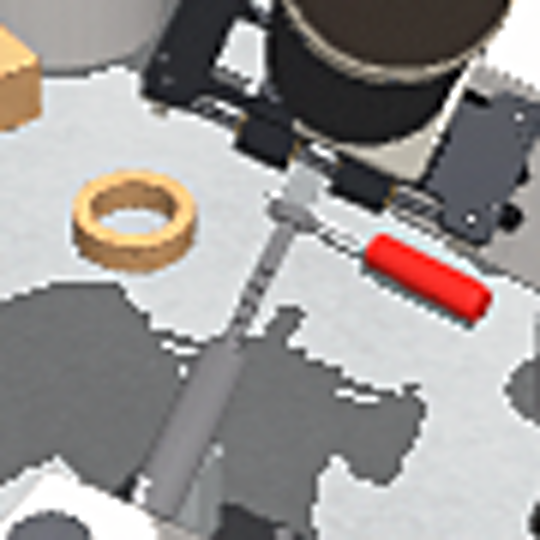

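View pics/wrist13.png

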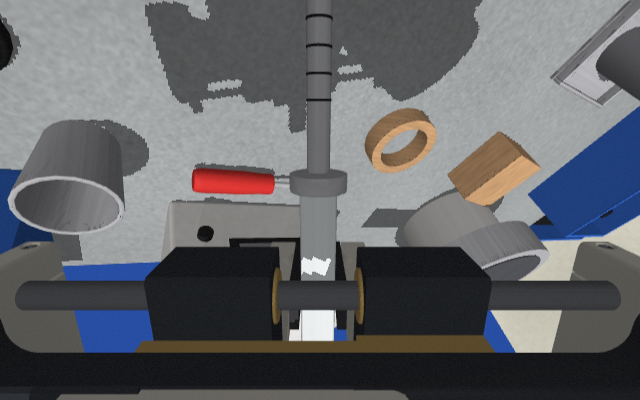

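```bash
python3 - <<'E'
import pickle,cv2
S=pickle.load(open("s13.pkl","rb"))
a=S["scene"]["image"][:,:,::-1]; cv2.imwrite("pics/scene13z.png",cv2.resize(a[155:205,265:325],None,fx=12,fy=12,interpolation=cv2.INTER_CUBIC))
a=S["side"]["image"][:,:,::-1]; cv2.imwrite("pics/side13y.png",cv2.resize(a[190:240,310:360],None,fx=12,fy=12,interpolation=cv2.INTER_NEAREST))
E
```

```text
(no output)
```

View pics/scene13z.png

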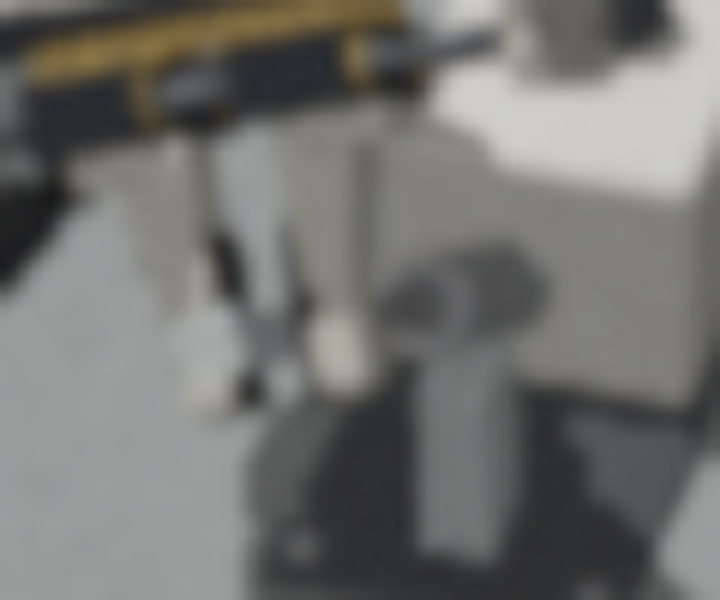

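View pics/side13y.png

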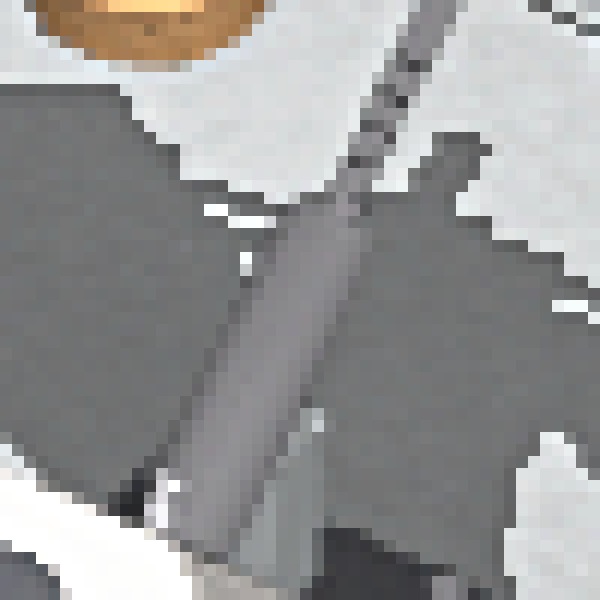

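```bash
python3 -m inch '[{"ax":0,"ay":0,"az":0,"dx":3,"dy":0.5,"dz":0,"fingers":5},{"ax":0,"ay":0,"az":0,"dx":7,"dy":0.5,"dz":0,"fingers":5},{"ax":0,"ay":0,"az":0,"dx":11,"dy":0.5,"dz":0,"fingers":5},{"ax":0,"ay":0,"az":0,"dx":14,"dy":0.5,"dz":0,"fingers":5},{"ax":0,"ay":0,"az":0,"dx":17,"dy":0.5,"dz":0,"fingers":5},{"ax":0,"ay":0,"az":0,"dx":20,"dy":0.5,"dz":0,"fingers":5},{"ax":0,"ay":0,"az":0,"dx":20,"dy":0.5,"dz":0,"fingers":5}]'
python3 - <<'E'
from go import *
import pickle
P=[]
for i in range(4):
    snapshot("side"); o=get_obs(); print(o["force"].round(1),o["moment"].round(2))
R,p=base(3)
for s in(.06,): print(s,delta(R,p,*line(s,-20)))
S={}
for n in ["wrist","side","scene"]: S[n]=cam(n)
pickle.dump(S,open("s14.pkl","wb"))
a=S["side"]["image"][:,:,::-1]; cv2.imwrite("pics/side14z.png",cv2.resize(a[150:240,300:390],None,fx=6,fy=6,interpolation=cv2.INTER_CUBIC))
cv2.imwrite("pics/wrist14.png",S["wrist"]["image"][:200,200:440,::-1])
E
```

```text
clock: 25.7
tool_pos: [0.6262, 0.0138, 0.1672]
orientation: [160.0, 35.1, -167.4]
force: [0.1, -0.3, -0.9]
opening: 0.0159
[ 0.5  0.4 -1.1] [-1.78  1.69  0.05]
[-0.4 -0.4 -0.9] [-1.81  1.76 -0.01]
[ 0.2 -0.4 -0.9] [-1.8   1.66 -0.02]
[ 1.   0.2 -1.8] [-1.82  1.67  0.03]
0.06 (array([0.02, 0.06, 0.04]), array([-1.5,  0. , -0. ]))
```

View pics/side14z.png

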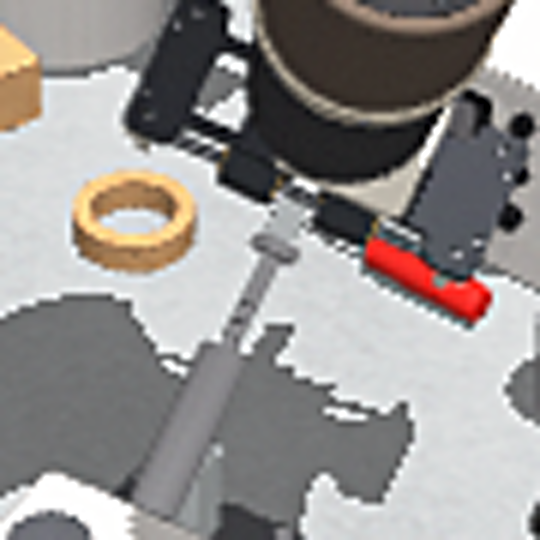

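View pics/wrist14.png

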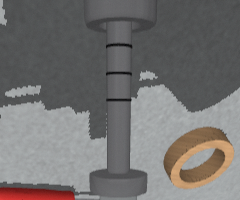

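```bash
python3 -m inch '[{"ax":0,"ay":0,"az":0,"dx":3,"dy":1,"dz":0,"fingers":5},{"ax":0,"ay":0,"az":0,"dx":9,"dy":1,"dz":0,"fingers":5},{"ax":0,"ay":0,"az":0,"dx":16,"dy":1,"dz":0,"fingers":5},{"ax":0,"ay":0,"az":0,"dx":23,"dy":1,"dz":0,"fingers":5},{"ax":0,"ay":0,"az":0,"dx":30,"dy":1,"dz":0,"fingers":5},{"ax":0,"ay":0,"az":0,"dx":37,"dy":1,"dz":0,"fingers":5},{"ax":0,"ay":0,"az":0,"dx":40,"dy":1,"dz":0,"fingers":5},{"ax":0,"ay":0,"az":0,"dx":40,"dy":1,"dz":0,"fingers":5}]'
python3 - <<'E'
from go import *
import pickle
for i in range(3):
    snapshot("side"); o=get_obs(); print(o["force"].round(1),o["moment"].round(2))
R,p=base(3)
for s in(.02,): print(s,delta(R,p,*line(s,-20)))
print(get_obs()["joint_pos"].round(1))
s=cam("wrist")
cv2.imwrite("pics/wrist15.png",cv2.resize(s["image"][:220,220:420,::-1],None,fx=2.7,fy=2.7,interpolation=cv2.INTER_CUBIC))
E
```

```text
clock: 27.2
tool_pos: [0.5939, 0.0075, 0.1446]
orientation: [160.0, 35.1, -167.4]
force: [-0.3, 0.3, -1.6]
opening: 0.0161
[-0.  -0.4 -0.9] [-1.77  1.67 -0.04]
[ 0.5 -0.4 -1. ] [-1.78  1.62 -0.03]
[ 0.4 -0.3 -2.1] [-1.85  1.68 -0.01]
0.02 (array([0.02, 0.07, 0.05]), array([-1.3, -0.9, -0.1]))
[ -4.3  10.1 -20.3 -47.  -41.5 -35.4]
```

View pics/wrist15.png

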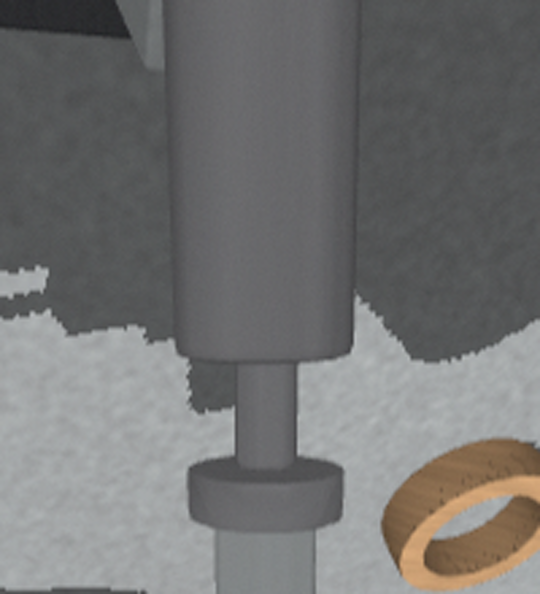

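```bash
python3 -m inch '[{"ax":0,"ay":0,"az":0,"dx":4,"dy":0,"dz":0,"fingers":5},{"ax":0,"ay":0,"az":0,"dx":8,"dy":0,"dz":0,"fingers":5},{"ax":0,"ay":0,"az":0,"dx":12,"dy":0,"dz":0,"fingers":5},{"ax":0,"ay":0,"az":0,"dx":15,"dy":0,"dz":0,"fingers":5},{"ax":0,"ay":0,"az":0,"dx":16.5,"dy":0,"dz":0,"fingers":5},{"ax":0,"ay":0,"az":0,"dx":17,"dy":0,"dz":0,"fingers":5},{"ax":0,"ay":0,"az":0,"dx":17,"dy":0,"dz":0,"fingers":5}]'
python3 - <<'E'
from go import *
for i in range(3):
    snapshot("side"); o=get_obs(); print(o["force"].round(1),o["moment"].round(2))
R,p=base(3)
for s in(.0,): print(s,delta(R,p,*line(s,-20)))
s=cam("wrist")
cv2.imwrite("pics/wrist16.png",cv2.resize(s["image"][100:220,250:390,::-1],None,fx=4.5,fy=4.5,interpolation=cv2.INTER_CUBIC))
E
```

```text
clock: 28.42
tool_pos: [0.5805, 0.0045, 0.135]
orientation: [160.0, 35.1, -167.4]
force: [0.2, 0.4, -1.5]
opening: 0.0156
[-0.6  0.  -2. ] [-1.79  1.65  0.04]
[ 0.7 -0.2 -1.9] [-1.84  1.69  0.02]
[-0.5  0.3 -1.9] [-1.79  1.68  0.01]
0.0 (array([0.02, 0.06, 0.04]), array([ 1.5, -0.9, -0.1]))
```

View pics/wrist16.png

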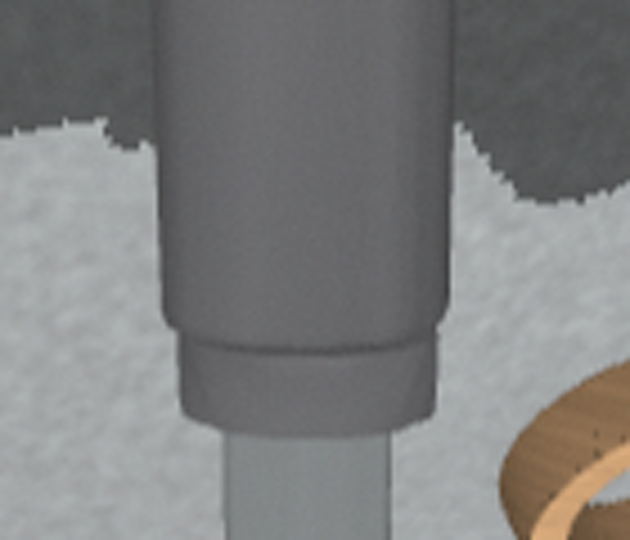

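The wrist picture shows the collar, bottom edge near crop row 430, almost touching the tube mouth at row 345 and centred on it. I push the last bit in small steps.

```bash
python3 -m inch '[{"ax":0,"ay":0,"az":0,"dx":0.5,"dy":0,"dz":0,"fingers":5},{"ax":0,"ay":0,"az":0,"dx":1,"dy":0,"dz":0,"fingers":5},{"ax":0,"ay":0,"az":0,"dx":1.5,"dy":0,"dz":0,"fingers":5},{"ax":0,"ay":0,"az":0,"dx":1.5,"dy":0,"dz":0,"fingers":5}]'; python3 -m inch '[{"ax":0,"ay":0,"az":0,"dx":0.5,"dy":0,"dz":0,"fingers":5},{"ax":0,"ay":0,"az":0,"dx":0.8,"dy":0,"dz":0,"fingers":5},{"ax":0,"ay":0,"az":0,"dx":0.8,"dy":0,"dz":0,"fingers":5}]'
python3 - <<'E'
from go import *
R,p=base(3)
for s in(.0,): print(s,delta(R,p,*line(s,-20)))
for i in range(2):
    snapshot("side"); o=get_obs(); print(o["force"].round(1),o["moment"].round(2))
s=cam("wrist")
cv2.imwrite("pics/wrist17.png",cv2.resize(s["image"][100:220,250:390,::-1],None,fx=4.5,fy=4.5,interpolation=cv2.INTER_CUBIC))
E
```

```text
clock: 29.28
tool_pos: [0.5802, 0.0045, 0.1349]
orientation: [160.0, 35.2, -167.4]
force: [3.6, 2.9, 1.2]
opening: 0.0157
clock: 29.65
tool_pos: [0.5802, 0.0043, 0.1349]
orientation: [160.0, 35.2, -167.4]
force: [5.2, 3.1, 1.4]
opening: 0.0159
0.0 (array([-0.01,  0.22,  0.08]), array([ 1.2, -0.8,  0.1]))
[6.5 4.3 1.5] [-0.18 -0.62 -0.43]
[5.7 3.2 2.3] [-0.19 -0.6  -0.42]
```

View pics/wrist17.png

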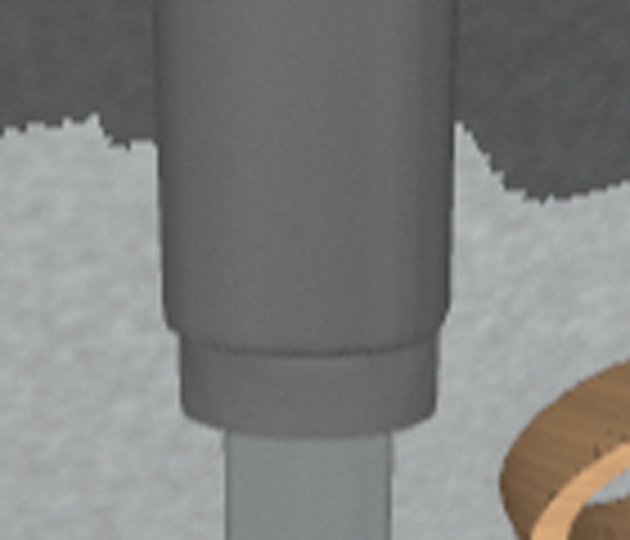

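The collar is against the mouth: the force rose by about 7 N and the tool stopped moving. Now I draw the rod out.

```bash
python3 -m inch '[{"ax":0,"ay":0,"az":0,"dx":-3,"dy":0,"dz":0,"fingers":5},{"ax":0,"ay":0,"az":0,"dx":-9,"dy":0,"dz":0,"fingers":5},{"ax":0,"ay":0,"az":0,"dx":-18,"dy":0,"dz":0,"fingers":5},{"ax":0,"ay":0,"az":0,"dx":-28,"dy":0,"dz":0,"fingers":5},{"ax":0,"ay":0,"az":0,"dx":-38,"dy":0,"dz":0,"fingers":5},{"ax":0,"ay":0,"az":0,"dx":-48,"dy":0,"dz":0,"fingers":5},{"ax":0,"ay":0,"az":0,"dx":-58,"dy":0,"dz":0,"fingers":5},{"ax":0,"ay":0,"az":0,"dx":-68,"dy":0,"dz":0,"fingers":5}]'
python3 -m inch '[{"ax":0,"ay":0,"az":0,"dx":-10,"dy":0,"dz":0,"fingers":5},{"ax":0,"ay":0,"az":0,"dx":-20,"dy":0,"dz":0,"fingers":5},{"ax":0,"ay":0,"az":0,"dx":-32,"dy":0,"dz":0,"fingers":5},{"ax":0,"ay":0,"az":0,"dx":-45,"dy":0,"dz":0,"fingers":5},{"ax":0,"ay":0,"az":0,"dx":-58,"dy":0,"dz":0,"fingers":5},{"ax":0,"ay":0,"az":0,"dx":-68,"dy":0,"dz":0,"fingers":5},{"ax":0,"ay":0,"az":0,"dx":-72,"dy":0,"dz":0,"fingers":5},{"ax":0,"ay":0,"az":0,"dx":-72,"dy":0,"dz":0,"fingers":5}]'
python3 - <<'E'
from go import *
R,p=base(3)
print(p,delta(R,p,*line(.14,-20)))
s=cam("wrist"); cv2.imwrite("pics/wrist18.png",s["image"][:,:,::-1])
g=cv2.cvtColor(s["image"],cv2.COLOR_RGB2GRAY); print(g[0:110,318]); print(get_obs()["joint_pos"].round(1),get_obs()["opening"])
E
```

```text
clock: 30.95
tool_pos: [0.6335, 0.0165, 0.1731]
orientation: [160.0, 35.1, -167.4]
force: [1.5, -0.2, -2.0]
opening: 0.016
clock: 31.95
tool_pos: [0.6904, 0.0293, 0.2139]
orientation: [160.0, 35.1, -167.4]
force: [-1.6, 0.8, -2.0]
opening: 0.0156
[0.69008716 0.02916771 0.21371753] (array([0.03, 0.03, 0.02]), array([-1.3, -1. , -0. ]))
[111 112 113 112 114 114 113 114 115 114 112 115 114  87  28  27  64 101
 113 114 113 113 114 113 113 115 113 114 116 114 113 111 113 113 113 114
 113 112 113 115 113 114  94  56  26  50  93 113 113 113 113 114 112 113
 112 114 113 113 113 112 114 114 112 110 112 114 113 113 112 112 114  85
  23  37  85 113 112 111 112 113 111 111 112 112 112 113 114 114 113 113
 113 113 113 113 111 114 114 111  87  25  52  90 112 113 113 114 113 114
 113 112]
[  0.8  12.5  -8.9 -39.1 -45.  -49.4] 0.016001939579584634
```

View pics/wrist18.png

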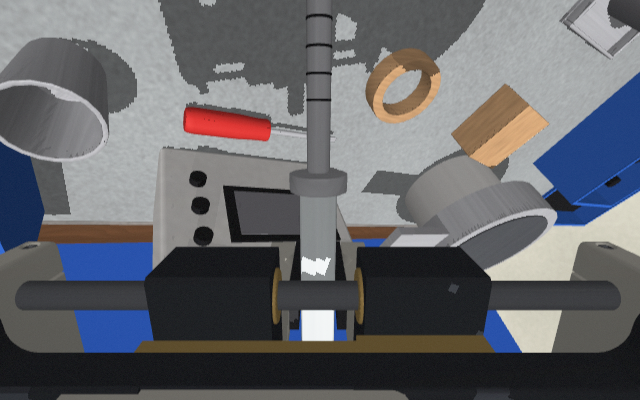

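```bash
python3 - <<'E'
from go import *
R,p=base(2)
R1=Rot.from_euler("xyz",[180,0,180],degrees=True).as_matrix()
p1=np.array([.62,.15,.24])
a,dd=delta(R,p,R1,p1); print(a,dd)
for f in (0,.25,.5,.75,1):
    Rf=R@Rot.from_rotvec(a*f,degrees=True).as_matrix(); pf=p+f*(p1-p); print(f,"tip",pf+Rf@(G+[.085,0,0]),"grip",pf+Rf@[0,0,-.019])
    j,c=ik(Rf,pf,get_obs()["joint_pos"]); print(j.round(1),c.round(5))
E
```

```text
[23.17 32.48 18.21] [ 19.4 140.9   2.8]
0 tip [ 0.57383715 -0.00387451  0.1508473 ] grip [0.68157795 0.0204956  0.22845597]
[  0.8  12.5  -8.9 -39.1 -45.  -49.3] 0.0
0.25 tip [0.54633487 0.03066577 0.17775473] grip [0.66565056 0.05292201 0.2368607 ]
[ 12.1  10.2 -12.3 -21.6 -43.2 -75.5] 0.0
0.5 tip [0.52222368 0.06796081 0.20526029] grip [0.65012987 0.08536836 0.24478336]
[ 20.6  10.4 -12.7  -8.8 -48.4 -96.6] 0.0
0.75 tip [0.50174344 0.10775266 0.23259859] grip [0.63494214 0.11775373 0.25217348]
[  26.7   12.7   -9.2   -2.3  -58.3 -111.1] 0.0
1 tip [0.48500147 0.14969224 0.25901032] grip [0.62000145 0.14999942 0.259     ]
[  31.1   16.6   -3.2   -0.   -70.2 -121.1] 0.0
```

```bash
python3 -m inch '[{"ax":2.3,"ay":3.2,"az":1.8,"dx":1.9,"dy":14,"dz":0.3,"fingers":5},{"ax":5.8,"ay":8.1,"az":4.6,"dx":4.9,"dy":35,"dz":0.7,"fingers":5},{"ax":9.3,"ay":13,"az":7.3,"dx":7.8,"dy":56,"dz":1.1,"fingers":5},{"ax":12.7,"ay":17.9,"az":10,"dx":10.7,"dy":77,"dz":1.5,"fingers":5},{"ax":16.2,"ay":22.7,"az":12.7,"dx":13.6,"dy":99,"dz":2,"fingers":5},{"ax":19.7,"ay":27.6,"az":15.5,"dx":16.5,"dy":120,"dz":2.4,"fingers":5},{"ax":22.2,"ay":31.2,"az":17.5,"dx":18.6,"dy":135,"dz":2.7,"fingers":5},{"ax":23.2,"ay":32.5,"az":18.2,"dx":19.4,"dy":141,"dz":2.8,"fingers":5}]'
python3 -m inch '[{"ax":0,"ay":0,"az":0,"dx":0,"dy":0,"dz":0,"fingers":5}]'
python3 - <<'E'
from go import *
s=cam("wrist"); cv2.imwrite("pics/wrist19.png",s["image"][:,:,::-1])
for q in landmark_of("tile","wrist")[:2]: print(q["score"],q["position"],atz(s,q["position"],0))
s=cam("scene"); cv2.imwrite("pics/scene19.png",s["image"][:,:,::-1])
R,p=base(3);R1=Rot.from_euler("xyz",[180,0,180],degrees=True).as_matrix()
print(p); print(delta(R,p,R1,np.array([.559,.226,.140])))
E
```

```text
clock: 33.25
tool_pos: [0.6203, 0.1516, 0.2399]
orientation: [-179.9, -0.1, -179.9]
force: [0.7, -0.1, -2.3]
opening: 0.0155
clock: 33.38
tool_pos: [0.6203, 0.1506, 0.2397]
orientation: [-180.0, -0.0, -179.9]
force: [-0.6, 0.1, -1.7]
opening: 0.0154
[0.6201127  0.14938393 0.2404919 ]
(array([-0.  ,  0.04, -0.03]), array([ 61.2,  76.6, 100.4]))
```

View pics/wrist19.png

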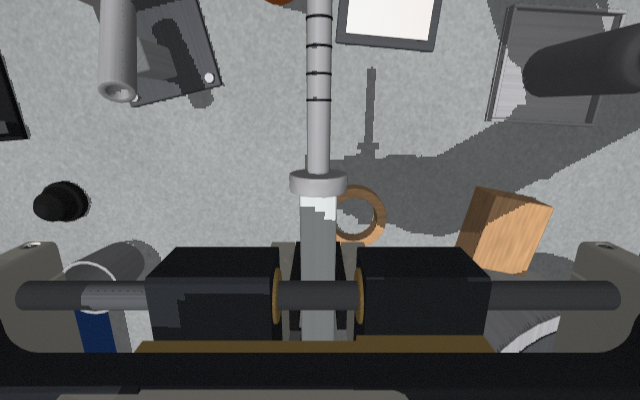

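View pics/scene19.png

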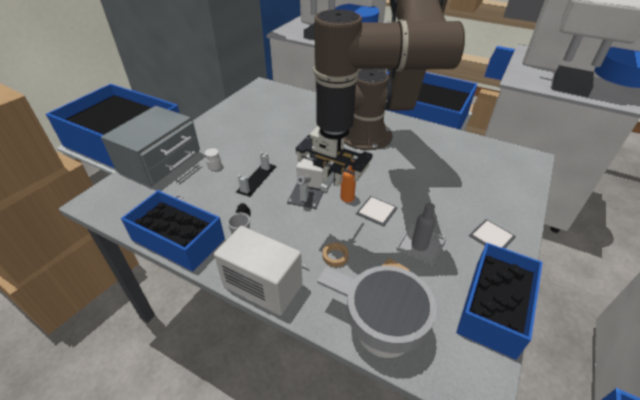

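```bash
python3 -m inch '[{"ax":0,"ay":0,"az":0,"dx":4,"dy":10,"dz":0,"fingers":5},{"ax":0,"ay":0,"az":0,"dx":14,"dy":28,"dz":0,"fingers":5},{"ax":0,"ay":0,"az":0,"dx":28,"dy":48,"dz":5,"fingers":5},{"ax":0,"ay":0,"az":0,"dx":42,"dy":64,"dz":25,"fingers":5},{"ax":0,"ay":0,"az":0,"dx":54,"dy":74,"dz":50,"fingers":5},{"ax":0,"ay":0,"az":0,"dx":60,"dy":76,"dz":75,"fingers":5},{"ax":0,"ay":0,"az":0,"dx":61,"dy":76,"dz":95,"fingers":5},{"ax":0,"ay":0,"az":0,"dx":61,"dy":76,"dz":100,"fingers":5}]'
python3 - <<'E'
from go import *
import pickle
S={}
for n in("side","scene","wrist"):
    S[n]=cam(n)
pickle.dump(S,open("s20.pkl","wb"))
R,p=base(2); tip=p+R@(G+[.085,0,0]); print("tip",tip,p)
for n in("side","scene"):
    print(n,"tip px",proj(S[n],tip), "tile .01",proj(S[n],[.424,.226,.01]))
    for q in landmark_of("tile",n)[:2]: print(q["score"],q["position"],atz(S[n],q["position"],0))
a=S["side"]["image"][:,:,::-1]; cv2.imwrite("pics/side20.png",cv2.resize(a[120:270,180:380],None,fx=3.8,fy=3.8,interpolation=cv2.INTER_CUBIC))
a=S["scene"]["image"][:,:,::-1]; cv2.imwrite("pics/scene20.png",cv2.resize(a[140:290,290:490],None,fx=3.8,fy=3.8,interpolation=cv2.INTER_CUBIC))
E
```

```text
clock: 34.67
tool_pos: [0.5579, 0.2268, 0.1391]
orientation: [-179.9, -0.1, -179.9]
force: [0.0, -0.8, -0.8]
opening: 0.0158
tip [0.42460604 0.2263309  0.16000144] [0.55963091 0.22671651 0.14118056]
side tip px [[262.66316372 180.4133726 ]] tile .01 [[267.08694435 213.76794849]]
0.9 [266.0, 214.0] [4.26723853e-01 2.37018909e-01 1.11022302e-16]
0.59 [195.3, 181.8] [0.35133788 0.59061    0.        ]
scene tip px [[380.31949295 174.90147288]] tile .01 [[375.52086328 208.5812682 ]]
0.88 [376.0, 211.3] [ 4.25709978e-01  2.29605498e-01 -1.11022302e-16]
0.63 [489.1, 235.5] [0.35251744 0.5979699  0.        ]
```

View pics/side20.png

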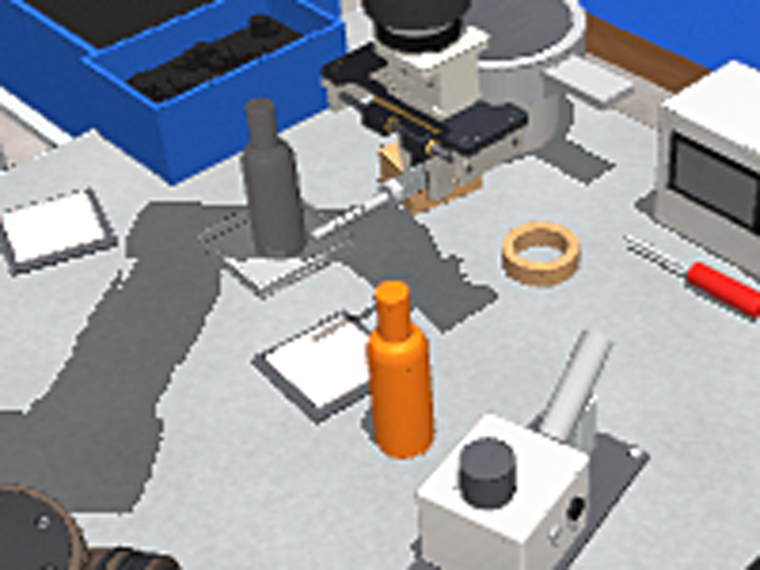

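View pics/scene20.png

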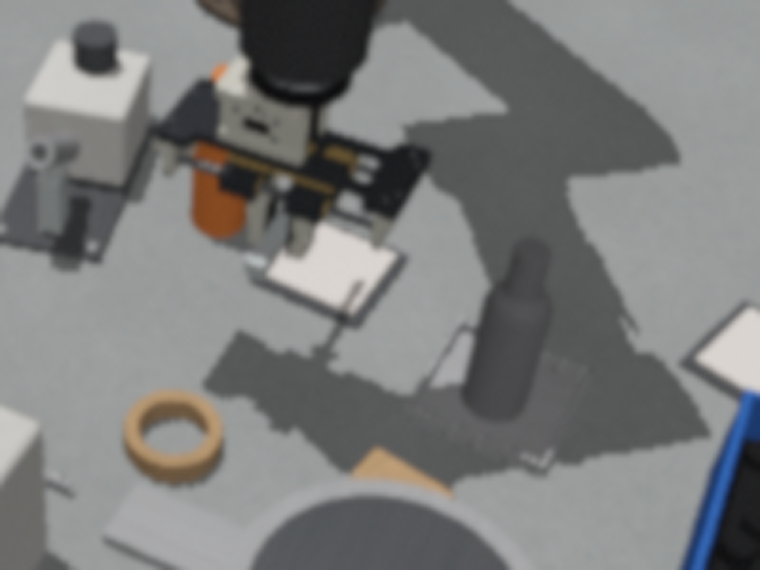

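```bash
python3 -m inch '[{"ax":0,"ay":0,"az":0,"dx":0,"dy":0,"dz":12,"fingers":5},{"ax":0,"ay":0,"az":0,"dx":0,"dy":0,"dz":32,"fingers":5},{"ax":0,"ay":0,"az":0,"dx":0,"dy":0,"dz":55,"fingers":5},{"ax":0,"ay":0,"az":0,"dx":0,"dy":0,"dz":75,"fingers":5},{"ax":0,"ay":0,"az":0,"dx":0,"dy":0,"dz":88,"fingers":5},{"ax":0,"ay":0,"az":0,"dx":0,"dy":0,"dz":95,"fingers":5},{"ax":0,"ay":0,"az":0,"dx":0,"dy":0,"dz":97,"fingers":5},{"ax":0,"ay":0,"az":0,"dx":0,"dy":0,"dz":97,"fingers":5}]'
python3 -m inch '[{"ax":0,"ay":0,"az":0,"dx":0,"dy":0,"dz":0,"fingers":5},{"ax":0,"ay":0,"az":0,"dx":0,"dy":0,"dz":0,"fingers":5},{"ax":0,"ay":0,"az":0,"dx":0,"dy":0,"dz":0,"fingers":5},{"ax":0,"ay":0,"az":0,"dx":0,"dy":0,"dz":0,"fingers":5}]'
python3 - <<'E'
from go import *
import pickle
S={}
for n in("side","scene","wrist"): S[n]=cam(n)
R,p=base(3); tip=p+R@(G+[.085,0,0]); print("tip",tip,p,get_obs()["orientation"],get_obs()["opening"])
for n in("side","scene"): print(n,"tip px",proj(S[n],tip), landmark_of("rod_tip",n)[:1],landmark_of("canister",n)[:3])
a=S["side"]["image"][:,:,::-1]; cv2.imwrite("pics/side21.png",cv2.resize(a[120:270,180:380],None,fx=3.8,fy=3.8,interpolation=cv2.INTER_CUBIC))
a=S["scene"]["image"][:,:,::-1]; cv2.imwrite("pics/scene21.png",cv2.resize(a[140:290,290:490],None,fx=3.8,fy=3.8,interpolation=cv2.INTER_CUBIC))
cv2.imwrite("pics/wrist21.png",S["wrist"]["image"][:,:,::-1])
E
```

```text
clock: 36.02
tool_pos: [0.5595, 0.2263, 0.0436]
orientation: [-180.0, 0.0, -180.0]
force: [-0.1, -0.9, -1.4]
opening: 0.0163
clock: 36.52
tool_pos: [0.5592, 0.2261, 0.0433]
orientation: [-180.0, 0.0, -180.0]
force: [0.2, 0.3, -1.5]
opening: 0.0156
tip [0.42418684 0.22574542 0.06217577] [0.55918728 0.22607657 0.04317948] [-1.7996247e+02  1.5574697e-03 -1.7998044e+02] 0.015943872796814612
side tip px [[265.68604927 202.78819008]] [{'position': [265.6, 201.9], 'score': 0.42}] [{'position': [285.3, 235.0], 'score': 0.8}, {'position': [255.5, 185.0], 'score': 0.72}]
scene tip px [[377.00533767 197.4278172 ]] [] [{'position': [419.7, 246.4], 'score': 0.62}, {'position': [346.8, 194.7], 'score': 0.57}, {'position': [183.6, 209.2], 'score': 0.45}]
```

View pics/side21.png

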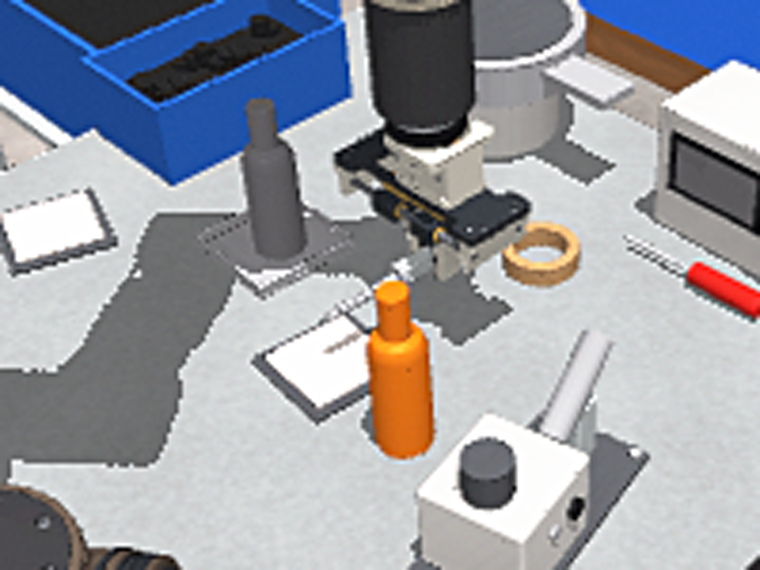

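View pics/scene21.png

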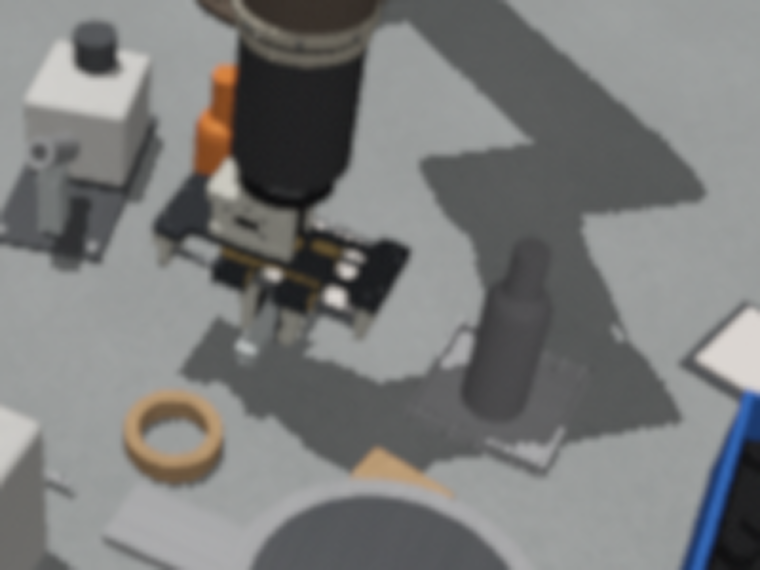

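View pics/wrist21.png

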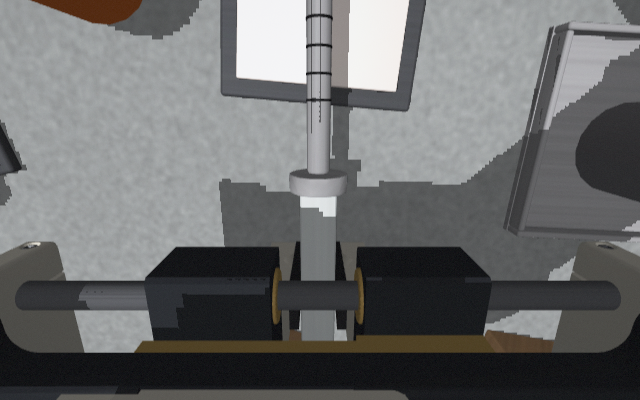

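```bash
python3 - <<'E'
from go import *
s=cam("wrist"); a=atz(s,(221,95),.01); b=atz(s,(409,109),.01); m=(a+b)/2; u=(b-a)/np.linalg.norm(b-a); n=np.array([-u[1],u[0],0]); n*=np.sign(-n[0]); print(a,b,np.linalg.norm(b-a),"centre",m+.055*n)
o=get_obs(); print(o["qvel"].round(2),o["force"].round(1),o["clock"])
E
```

```text
[0.47505661 0.17143706 0.01      ] [0.48263992 0.27736271 0.01      ] 0.1061967456220759 centre [0.42398867 0.22832733 0.01      ]
[ 0.11  0.05 -0.13 -0.04  0.04 -0.1 ] [ 0.6  0.1 -1.6] 37.075
```

The tile centre comes out at (0.424, 0.228) and the rod tip at (0.424, 0.226, 0.062), so the tip is about 52 mm above the tile. I'm handing the job in.

```bash
python3 - <<'E'
from plant import *
print(close_job())
E
```

```text
the job is handed in; nothing more can be done
None
```

The job is done and handed in at about 37 s of the 72 s allowed; `close_job()` gave no verdict.

- **Canister:** I gripped it by the knob and set it upright in the empty tray. The wrist camera put it within about 2 mm of the tray's centre, and the last pictures still show it standing there.
- **Rod in the tube:** The first attempt stopped partway because joint 5 ran into its range limit. I backed off and rolled the tool 20° about the rod's own axis, and then the rod went in. The collar stopped against the mouth: the force rose by about 7 N and the tool stopped moving. I then drew the rod fully out.
- **Final hold:** The rod is level and still in the gripper, with a 16 mm opening on the handle. The tip is at (0.424, 0.226, 0.062) m, about 52 mm above the tile's top and 2–3 mm from the centre measured last. No contact force beyond the rod's weight showed.

**Checks that disagreed or were missing:**
- The tile centre from the other cameras and detections differed by up to about 13 mm, still inside the 25 mm limit.
- The side view hinted the rod was up to 3 mm off the tube's axis at the mouth. The closer wrist view and the free slide showed it centred.
- The network did not find the rod tip in the last scene picture because the gripper hid it; the side view agreed with the computed tip to about 1 pixel.
- I saw no bystander moved in the pictures, but I did not measure their positions at the end.

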